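# Lay out the bike keys, stopper the vase and spray

## Task

Get the bicycle-lock keys ready for their lock-care spray: lay every one of the loose keys flat in the steel tray, side by side straight across it with all the blades pointing to the long side where the spray can stands, and close the glass vase with its tapered stopper, fully home, so that no spray gets in. Only then press the spray can's white nozzle cap right down and let it spring back up. Leave the keys lying so, let go of everything, and leave the coin holder and the other things on the shelf where they are.

Things in the scene. Friction and masses are not known exactly. Their poses are not given: they have to be found in the camera images.
- tray: fixed stainless-steel key tray, outside 128 (its x) x 308 (its y) x 13 mm high, walls 3 mm, inner floor 3 mm above the shelf, inside 122 x 302 mm. Origin: centre of its underside, on the shelf. The spray can always stands beyond its long +x side, so tray +x is the way the key blades must point
- spray_can: blue spray can with a white band, 52 mm diameter, fixed upright to the shelf by a 70 x 70 x 4 mm grey plate; origin: centre of the plate's underside, at shelf level. It stands 115 to 130 mm from the tray's centre along tray +x and up to 35 mm to either side along tray y; nozzle towards the tray. Top of its cap 180 mm above the shelf
- nozzle_cap (a joint): the can's white round sprung nozzle cap (32 mm diameter, 18 mm high, small red nozzle), m pressed down: 0 = up, 0.006 = fully down on its stop. Begins to move at 2.7 N, fully down at about 8 N, springs back when let go
- cap_top (a point): centre of the flat top of the nozzle cap; moves down with it
- vase: small green glass vase fixed to the shelf, 110 mm high, belly 76 mm diameter, straight neck 37 mm outside diameter, about 29 mm inside from 85 mm height up to the mouth; origin: centre of the underside
- vase_mouth (a point): centre of the vase's mouth, level with the rim, 110 mm above the shelf
- stopper: tapered cork stopper, standing upright on the shelf, narrow end down; 40 g; origin: centre of the underside of the narrow end, own z up. Taper 19 mm diameter at the bottom to 24 mm at 26 mm height; then a flange 38 mm diameter, 4 mm thick (26 to 30 mm), which rests on the vase's rim when seated; then a dark round knob 22 mm diameter from 30 to 56 mm height, for gripping
- stopper_seat (a point): centre of the underside of the stopper's flange, 26 mm above the stopper's origin; lies on vase_mouth when seated
- coin_button (a joint): red push button on top of the grey coin holder (fixed, 80 x 120 x 40 mm, beyond the keys), m pressed; not to be pressed
- clip_1: silver bicycle clip, open ring 72 mm across, 8 mm thick, lying loose near the robot; bystander; origin at its centre
- clip_2: second silver bicycle clip, the same; bystander
- padlock: brass padlock lying loose, 45 x 40 x 22 mm plus shackle; bystander; origin under its centre
- bike_lamp: black round bicycle lamp with red lens, 42 mm diameter, 37 mm high; bystander; origin under its centre
- token_box: black plastic parking-token box, 70 x 100 x 38 mm; bystander; origin under its centre
- key_red: bicycle-lock key with red plastic head, 80 mm long in all, 30 g, the same either face up; may be absent. Origin: middle of its length, mid-thickness (6 mm above what it lies on). Own x points to the blade's tip. Head 32 x 22 x 12 mm centred at x = -24 mm (grip it across its 22 mm width); steel blade 48 x 9 x 5 mm from x = -8 to +40 mm, at mid-thickness
- key_blue: bicycle-lock key with blue plastic head, 80 mm long in all, 30 g, the same either face up; may be absent. Origin: middle of its length, mid-thickness (6 mm above what it lies on). Own x points to the blade's tip. Head 32 x 22 x 12 mm centred at x = -24 mm (grip it across its 22 mm width); steel blade 48 x 9 x 5 mm from x = -8 to +40 mm, at mid-thickness
- key_green: bicycle-lock key with green plastic head, 80 mm long in all, 30 g, the same either face up; may be absent. Origin: middle of its length, mid-thickness (6 mm above what it lies on). Own x points to the blade's tip. Head 32 x 22 x 12 mm centred at x = -24 mm (grip it across its 22 mm width); steel blade 48 x 9 x 5 mm from x = -8 to +40 mm, at mid-thickness
- key_yellow: bicycle-lock key with yellow plastic head, 80 mm long in all, 30 g, the same either face up; may be absent. Origin: middle of its length, mid-thickness (6 mm above what it lies on). Own x points to the blade's tip. Head 32 x 22 x 12 mm centred at x = -24 mm (grip it across its 22 mm width); steel blade 48 x 9 x 5 mm from x = -8 to +40 mm, at mid-thickness
- key_black: bicycle-lock key with black plastic head, 80 mm long in all, 30 g, the same either face up; may be absent. Origin: middle of its length, mid-thickness (6 mm above what it lies on). Own x points to the blade's tip. Head 32 x 22 x 12 mm centred at x = -24 mm (grip it across its 22 mm width); steel blade 48 x 9 x 5 mm from x = -8 to +40 mm, at mid-thickness
- key_orange: bicycle-lock key with orange plastic head, 80 mm long in all, 30 g, the same either face up; may be absent. Origin: middle of its length, mid-thickness (6 mm above what it lies on). Own x points to the blade's tip. Head 32 x 22 x 12 mm centred at x = -24 mm (grip it across its 22 mm width); steel blade 48 x 9 x 5 mm from x = -8 to +40 mm, at mid-thickness
There are look-alikes about, which are no part of the job. What is shaped like the key_yellow but pink or turquoise is not meant.

How it is judged (in metres and radians):
On the way, in this order (a step that is already met when the one before it is completed fails the run):
1. all keys lie in the tray, blades to the can, and the vase is stoppered (x of key_red in the frame of tray between -0.025 and 0.025 m and y of key_red in the frame of tray between -0.145 and 0.145 m and z of each of key_red, key_blue, key_green, key_yellow, key_black, key_orange in the frame of tray below 0.014 m and x of cap_top in the frame of key_red above 0 m and angle between the x axis of each of key_red, key_blue, key_green, key_yellow, key_black, key_orange and the x axis of tray, either way round below 0.35 rad and angle between the z axis of each of key_red, key_blue, key_green, key_yellow, key_black, key_orange and the z axis of tray, either way round below 0.15 rad and x of key_blue in the frame of tray between -0.025 and 0.025 m and y of key_blue in the frame of tray between -0.145 and 0.145 m and x of cap_top in the frame of key_blue above 0 m and x of key_green in the frame of tray between -0.025 and 0.025 m and y of key_green in the frame of tray between -0.145 and 0.145 m and x of cap_top in the frame of key_green above 0 m and x of key_yellow in the frame of tray between -0.025 and 0.025 m and y of key_yellow in the frame of tray between -0.145 and 0.145 m and x of cap_top in the frame of key_yellow above 0 m and x of key_black in the frame of tray between -0.025 and 0.025 m and y of key_black in the frame of tray between -0.145 and 0.145 m and x of cap_top in the frame of key_black above 0 m and x of key_orange in the frame of tray between -0.025 and 0.025 m and y of key_orange in the frame of tray between -0.145 and 0.145 m and x of cap_top in the frame of key_orange above 0 m and horizontal distance between stopper_seat and vase_mouth below 0.006 m and z of stopper_seat in the frame of vase_mouth between -0.004 and 0.004 m and angle between stopper's own z axis and vertical below 0.12 rad), for 0.2 s.
2. with all of that so, the nozzle cap is pressed right down (all of step 1 and value of joint nozzle_cap above 0.0045 m), for 0.05 s.
3. the nozzle cap has sprung back up (value of joint nozzle_cap below 0.001 m), for 0.1 s.
At the end, for the whole second after the job is handed in: Every present key lies flat (0.15 rad) on the tray floor, inside it, within 0.35 rad of straight across, tip to the can's side; stopper flange on the vase rim (4 mm in height, 6 mm off-centre, 0.12 rad); cap up (under 1 mm); keys and stopper at rest (all of step 1 and value of joint nozzle_cap below 0.001 m and linear speed of each of key_red, key_blue, key_green, key_yellow, key_black, key_orange, stopper below 0.02 m/s); the robot touches nothing.
It fails at once if the nozzle cap is pressed while the vase is not stoppered (value of joint nozzle_cap above 0.003 m and not (horizontal distance between stopper_seat and vase_mouth below 0.006 m and z of stopper_seat in the frame of vase_mouth between -0.004 and 0.004 m and angle between stopper's own z axis and vertical below 0.12 rad)).
It fails at once if the coin holder's button is pressed (value of joint coin_button above 0.003 m).
It fails at once if a bystander (clip, padlock, bicycle lamp, token box) is shifted by over 3 cm (distance of any of clip_1, clip_2, padlock, bike_lamp, token_box from where it was at the start of the episode above 0.03 m).
Of key_red, key_blue, key_green, key_yellow, key_black, key_orange only 4 to 6 are there at a start; the rules pass over those that are not, and their reading is None.
At some moment in a run one of key_red, key_blue, key_green, key_yellow, key_black, key_orange may be knocked a few centimetres aside while the robot is not near it.
It also fails if it takes over 208 s, if anything falls off the work surface, if the arm or the gripper's body presses on something with over 40 N, if the wrist force passes 120 N, or if a joint passes its speed limit or range.

## Robot

A 6-joint arm with a two-finger parallel gripper is mounted at the origin on the work surface. World frame = base frame: x ahead of the robot, y to its left, z up, the work surface at z = 0. Lengths are in m, angles in degrees, forces in N, time in s.
With the tool pointing down it reaches from about 0.4 to 0.825 m from the base axis. Payload 7 kg.
Tool frame: the origin (TCP) lies midway between the tips of the shut fingers; the grasp point (between the pads) lies r.grasp_offset behind it (r.grasp_offset is the distance from the TCP to the grasp point, in m); z points along the fingers, y is the direction in which the jaws open and shut (so a half turn about z gives the same grasp; the last joint's range is limited). The gripper opens to 88 mm and grips with 3 to 60 N. Pads are 19 mm wide; open, the fingers measure 130 mm over their backs; the gripper's body (78 mm by 193 mm) begins 47 mm behind the grasp point.
Start: joints at [-46.977, 20.546, 0.682, 0, -70.136, -16.507], TCP at [0.301, -0.604, 0.227] pointing down, gripper open.
Joint ranges: [-176.03, 176.03], [-82.01, 121.73], [-58.28, 71.71], [-173.87, 95.51], [-174.79, -0.11], [-173.66, 173.66]. Speed limits (degrees/s): [136.94, 136.94, 172.46, 180, 180, 180].

## Interface

Orientations are given as [roll, pitch, yaw] about the fixed x, y, z axes, in that order (R = Rz(yaw) Ry(pitch) Rx(roll)).
In Python, from plant import status, imaging, r gives the robot as it stands.
- The arm moves only by the tool apply_moves, never from a script. Its argument "moves" is a list of rows, each a list of 6 numbers: the shift along the tool's x, y, z in units of 200 mm (1.0 is 200 mm), then the turn, a rotation vector about the tool's x, y, z in units of 90 degrees (1.0 is 90 degrees). In form: [[tx, ty, tz, rx, ry, rz], ...]. A call has 1 to 12 rows; each row is the pose to reach, as a shift and turn from the pose measured when the call began, along the tool's axes at that moment; what a row does not reach only later rows make up. A row lasts 1/8 s, in which the tool goes at most 62.5 mm and 10.7 degrees, less where a joint would pass 70% of its speed; a pose out of reach is approached as far as the arm can. A call with a number of a shift or a turn outside -1 to 1 is refused whole. A call with a gripper value outside its range is refused whole. "hand" is the closure, from -1 (fully open) to 1 (shut), set as the call begins (left out, the last holds). The fingers move at their own pace and stop on an object; "grip_force" is the grip in N (left out, the last holds). Time passes only in rows, so rows that repeat a pose let the fingers close. It gives the time, the measured TCP pose, the force and the opening at its end, in the units of the state.
- status.get_state(): the state, without advancing time (a new reading comes with each control period).
- imaging.capture(name): name is "scene" or "top" or "wrist"; returns (picture, depth): 480x640x3 uint8, blue, green, red; 480x640 float32, m along the optical axis (not along the pixel's ray), 0 where there is no reading.
- imaging.camera_info(name): a dict with "fx", "fy", "cx", "cy" (pixels), "T" (4x4, takes a point from camera to world coordinates). Camera axes: x right, y up, looking along -z (the intrinsics and any distortion apply to the point x, -y, -z); pixel columns grow to the right and rows downward; lengths in m; the calibration is good to about 2 mm. A picture is of the moment at which its call begins: read the wrist's pose just before it. camera_info takes no time and is no camera call; for the wrist camera it gives the pose at the moment of the call.
- r.close_job(): hands the job in, once; it reports no verdict.
The state is a dict: "time_s": time; "joints": joint angles; "qd": joint speeds; "joint_torque": joint torques, N m; "tcp_pos": TCP position; "eef_rot": TCP orientation; "contact_force": force on the tool from outside, world axes, zero at the start; "moment": the same for the moment, N m; "gripper_width": finger opening in m.
Only numpy, scipy, OpenCV 4.12 (cv2) and the standard library are available. Lean on these libraries where they do the work, as an engineer would, in place of code of your own. Each camera call takes 0.05 s, during which the arm holds its last target.

## Working session

There is one attempt and no reset: what is moved stays moved. The work goes in short steps, Python scripts to look and compute and a tool call to move; the robot and the scene stay as the last step left them, time stands still between calls to the robot, and variables do not carry over. Pictures are saved under pics/ and viewed, and the job is handed in when it is done.

Besides the shell and the picture viewer there is one more tool, called after ">>>" as name([rows], argument=value, ...), one row to a line, values as JSON. apply_moves: Moves the arm, as the interface text tells. Its arguments: {"type":"object","properties":{"moves":{"type":"array","items":{"type":"array","items":{"type":"number"}}},"hand":{"type":"number"},"grip_force":{"type":"number"}},"required":["moves"]}

```bash
ls; mkdir -p pics
python3 - <<'E'
from plant import status, imaging, r
import cv2
print(status.get_state()); print(r.grasp_offset)
for n in ("scene","top","wrist"):
    ci=imaging.camera_info(n); print(n,ci)
    p,d=imaging.capture(n); cv2.imwrite(f"pics/{n}0.png",p)
    import numpy as np; np.save(f"pics/{n}0.npy",d)
E
```

```text
pics
{'time_s': 0.0, 'joints': array([-4.69763358e+01,  2.05925765e+01,  6.33907071e-01, -2.04361951e-02,
       -7.01366087e+01, -1.65071905e+01]), 'qd': array([-0.00393028, -0.07854972,  0.00341414,  0.05222175, -0.08219772,
        0.09400782]), 'joint_torque': array([-1.03990391e-05, -5.82719350e+01,  2.93053436e+01,  6.99719712e+00,
        6.72708979e-03, -2.02061574e-04]), 'tcp_pos': array([ 0.30111591, -0.60356199,  0.22560983]), 'eef_rot': array([ 1.79903190e+02, -8.65517930e-03, -1.53490479e+02]), 'contact_force': array([-0.31571261,  0.34098847, -0.85452379]), 'moment': array([-0.07606282, -0.04908929,  0.00573558]), 'gripper_width': 0.08778357938336073}
0.0188
scene {'fx': 481.6021050777932, 'fy': 481.6021050777932, 'cx': 315.7634350441798, 'cy': 237.51423054333736, 'T': array([[ 0.81211   , -0.39821074,  0.42650388,  1.02833813],
       [ 0.58341232,  0.56711732, -0.58138455, -0.65628127],
       [-0.01036417,  0.72097583,  0.6928827 ,  0.95060672],
       [ 0.        ,  0.        ,  0.        ,  1.        ]])}
top {'fx': 605.1567294823384, 'fy': 605.1567294823384, 'cx': 311.9222610046636, 'cy': 238.6286869227516, 'T': array([[ 1.17535348e-02,  9.86551543e-01, -1.63027323e-01,
         2.93222185e-01],
       [-9.99930010e-01,  1.18167783e-02, -5.81812016e-04,
         3.59100899e-02],
       [ 1.35247019e-03,  1.63022751e-01,  9.86621383e-01,
         1.57972791e+00],
       [ 0.00000000e+00,  0.00000000e+00,  0.00000000e+00,
         1.00000000e+00]])}
wrist {'fx': 362.58233628289923, 'fy': 362.58233628289923, 'cx': 325.79908722536675, 'cy': 244.36538216435136, 'T': array([[-0.4464949 , -0.85946778, -0.24891253,  0.23313258],
       [ 0.8947853 , -0.4284819 , -0.12554887, -0.63610813],
       [ 0.0012507 , -0.2787802 ,  0.96035412,  0.38420533],
       [ 0.        ,  0.        ,  0.        ,  1.        ]])}
```

View pics/top0.png

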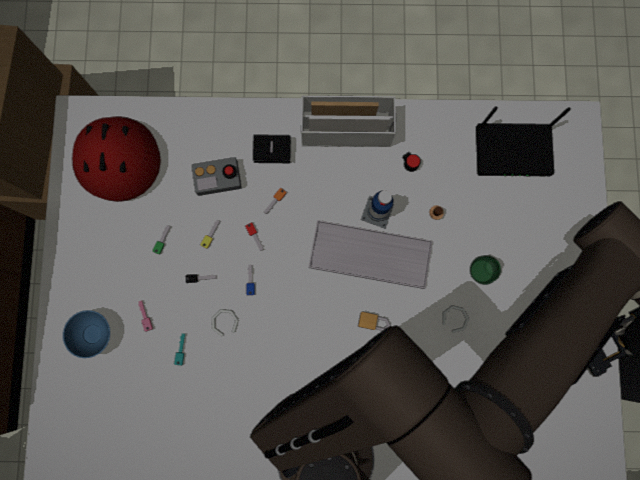

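View pics/scene0.png

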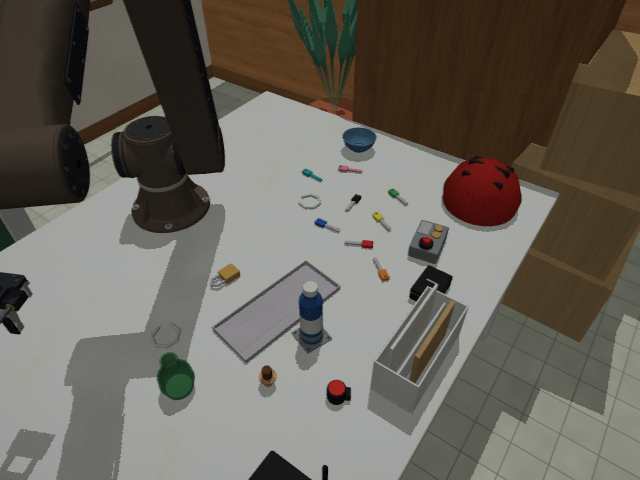

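View pics/wrist0.png

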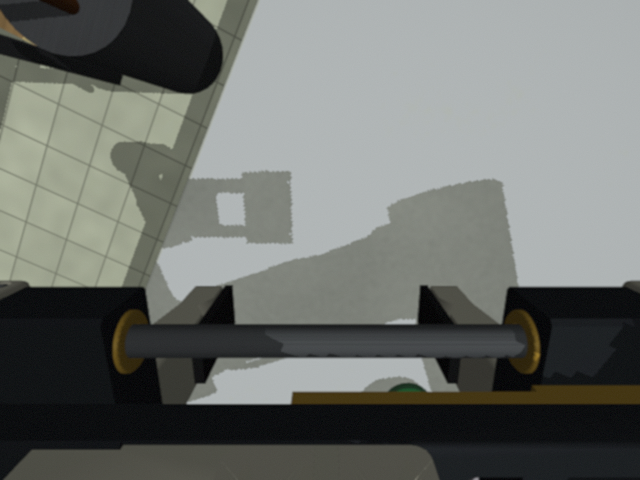

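```bash
cat > h.py <<'E'
import numpy as np, cv2
from plant import status, imaging, r
from scipy.spatial.transform import Rotation as R
def cast(ci,uv,z):
    uv=np.atleast_2d(np.asarray(uv,float)); T=ci["T"]
    d=np.c_[(uv[:,0]-ci["cx"])/ci["fx"],-(uv[:,1]-ci["cy"])/ci["fy"],-np.ones(len(uv))]@T[:3,:3].T
    o=T[:3,3]; t=(z-o[2])/d[:,2]; return o+d*t[:,None]
def proj(ci,P):
    P=np.atleast_2d(P); T=ci["T"]; c=(P-T[:3,3])@T[:3,:3]
    return np.c_[ci["cx"]+ci["fx"]*c[:,0]/-c[:,2], ci["cy"]-ci["fy"]*c[:,1]/-c[:,2]]
HS={"red":((172,8),),"orange":((10,19),),"yellow":((22,35),),"green":((45,75),),"blue":((105,125),)}
def keys(p,ci,box=(90,120,330,380),dbg=False):
    """coloured heads + grey blades by mask; returns name->(origin xy, yaw deg)"""
    hsv=cv2.cvtColor(p,cv2.COLOR_BGR2HSV); out={}
    x0,y0,x1,y1=box
    # anything not table colour
    lab=cv2.cvtColor(p,cv2.COLOR_BGR2LAB)
    return hsv
def go(pos,yaw,roll=180,pitch=0):
    s=status.get_state(); A=R.from_euler('xyz',s["eef_rot"],degrees=True)
    B=R.from_euler('xyz',[roll,pitch,yaw],degrees=True)
    t=A.inv().apply(np.array(pos)-s["tcp_pos"])/0.2
    w=(A.inv()*B).as_rotvec(degrees=True)/90
    print("shift",t.round(3),"turn",w.round(3)); return t,w
E
python3 - <<'E'
from h import *
p=cv2.imread("pics/top0.png"); c=p[90:380,60:560]
for n,(a,b,cc,d) in {"keysA":(100,180,300,310),"right":(300,170,500,340)}.items():
    cv2.imwrite(f"pics/{n}.png",cv2.resize(p[b:d,a:cc],None,fx=4,fy=3.5 if n=="right" else 4,interpolation=cv2.INTER_CUBIC))
ci=imaging.camera_info("top")
for n,uv,z in [("green",(162,240),.006),("black",(200,279),.006),("orange",(275,200),.006),("tray",(370,254),.01),("vase",(485,268),.11),("stopper",(437,212),.056),("can",(380,198),.18)]:
    P=cast(ci,uv,z)[0]; print(n,P.round(3),np.hypot(*P[:2]).round(3))
E
```

```text
green [0.545 0.432 0.006] 0.695
black [0.443 0.327 0.006] 0.551
orange [0.656 0.136 0.006] 0.67
tray [ 0.514 -0.116  0.01 ] 0.527
vase [ 0.468 -0.387  0.11 ] 0.608
stopper [ 0.618 -0.284  0.056] 0.68
can [ 0.624 -0.124  0.18 ] 0.636
```

View pics/keysA.png

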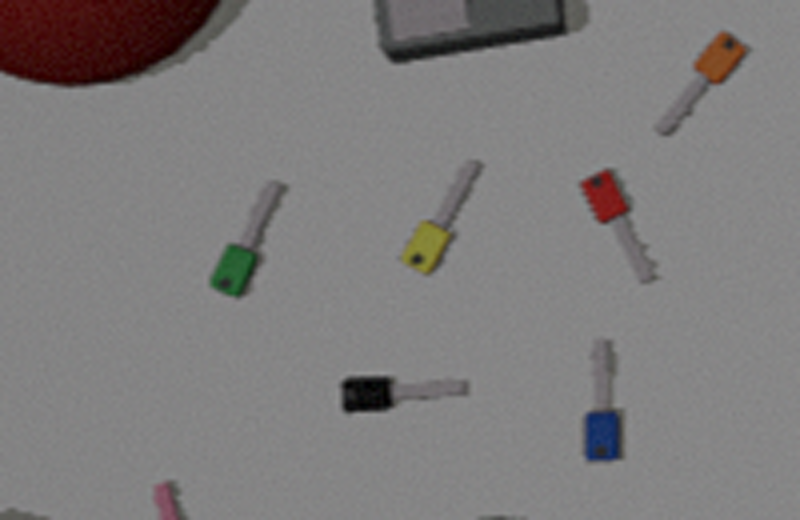

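View pics/right.png

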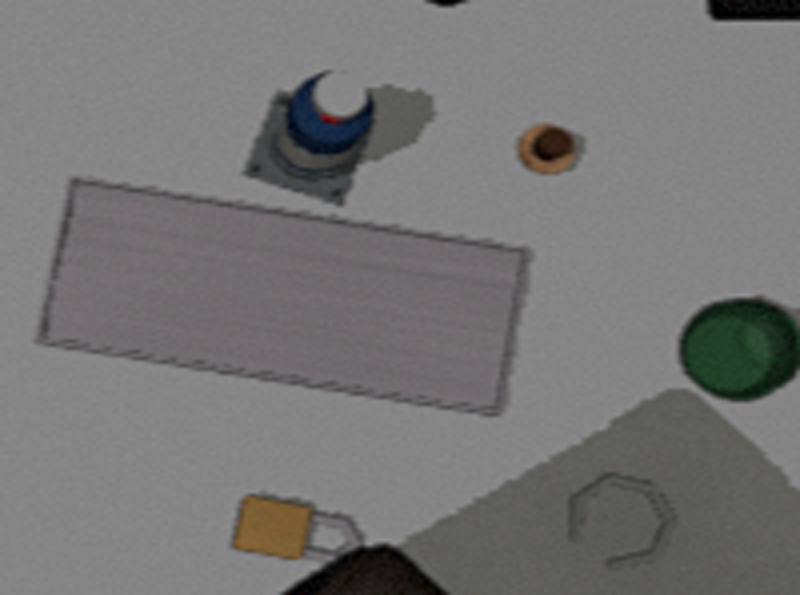

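```bash
cat >> h.py <<'E'
def findkeys(p,ci,box=(100,180,305,330),ztop=.012,k=61,area=(100,900)):
    x0,y0,x1,y1=box
    c=p[y0:y1,x0:x1]; S=4; c=cv2.resize(c,None,fx=S,fy=S,interpolation=cv2.INTER_CUBIC)
    lab=cv2.cvtColor(c,cv2.COLOR_BGR2LAB).astype(int); bg=np.median(lab.reshape(-1,3),0)
    m=(np.abs(lab-bg)*[1,2,2]).sum(2)>26
    m=cv2.morphologyEx(m.astype(np.uint8),cv2.MORPH_OPEN,np.ones((5,5)))
    hsv=cv2.cvtColor(c,cv2.COLOR_BGR2HSV)
    n,L,st,ce=cv2.connectedComponentsWithStats(m); out={}
    for i in range(1,n):
        A=st[i,4]/S/S
        if not 90<A<700: continue
        mm=L==i; H,Sa,V=[hsv[...,j][mm] for j in range(3)]
        hd=Sa>110; dark=V<55
        if hd.sum()>S*S*30 : 
            h=np.median(H[hd]); 
            name="red" if h<6 or h>174 else "orange" if h<18 else "yellow" if h<36 else "green" if h<80 else "turq" if h<98 else "blue" if h<130 else "pink"
        elif dark.sum()>S*S*30: name="black"; hd=dark
        else: continue
        ys,xs=np.nonzero(mm); pts=(np.c_[xs,ys]+.5)/S-.5+[x0,y0]
        W=cast(ci,pts,.008)[:,:2]; h=cast(ci,pts[hd],ztop)[:,:2].mean(0)
        cen=W.mean(0); u,s,vt=np.linalg.svd(W-cen,full_matrices=False); a=vt[0]
        if a@(cen-h)<0:a=-a
        e=(W-cen)@a
        out.setdefault(name,[]).append((h.round(4),round(float(np.degrees(np.arctan2(a[1],a[0]))),1),round(float(np.ptp(e)),3)))
    return out
E
python3 - <<'E'
from h import *
p=cv2.imread("pics/top0.png"); ci=imaging.camera_info("top")
for k,v in findkeys(p,ci).items(): print(k,v)
q=np.array([(75,178),(528,248),(500,413),(38,342)])/[4,3.5]+[300,170]
W=cast(ci,q,.013)[:,:2]; print(W.round(4)); 
print("centre",W.mean(0), "y-sides",np.linalg.norm(W[0]-W[1]),np.linalg.norm(W[3]-W[2]),"x",np.linalg.norm(W[0]-W[3]),np.linalg.norm(W[1]-W[2]))
for a,b in((1,0),(2,3)): d=W[b]-W[a]; print(np.degrees(np.arctan2(d[1],d[0]))-90)
for a,b in((3,0),(2,1)): d=W[b]-W[a]; print(np.degrees(np.arctan2(d[1],d[0])))
# cap, stopper, vase
hsv=cv2.cvtColor(p,cv2.COLOR_BGR2HSV)
for n,uv,z in [("cap",(385,197),.18),("knob",(300+553/4,170+143/3.5),.056),("flange",(300+547/4,170+149/3.5),.030)]:
    print(n,cast(ci,uv,z)[0].round(4))
# scene close-up
s=cv2.imread("pics/scene0.png"); cv2.imwrite("pics/sc1.png",cv2.resize(s[270:410,140:340],None,fx=4,fy=4,interpolation=cv2.INTER_CUBIC))
c=p[175:300,360:520]; cv2.imwrite("pics/tc1.png",cv2.resize(c,None,fx=4.5,fy=4.5,interpolation=cv2.INTER_CUBIC))
E
```

```text
black [(array([0.6816, 0.2829]), 95.2, 0.143), (array([0.4444, 0.3486]), -87.5, 0.049)]
orange [(array([0.6708, 0.1243]), 144.6, 0.083)]
yellow [(array([0.542 , 0.3139]), -29.4, 0.084)]
red [(array([0.5764, 0.198 ]), -150.2, 0.083)]
green [(array([0.5252, 0.4389]), -24.4, 0.083)]
blue [(array([0.4196, 0.1953]), -0.1, 0.079), (array([0.3253, 0.5696]), -125.6, 0.084)]
[[ 0.5998  0.0194]
 [ 0.55   -0.2782]
 [ 0.426  -0.2575]
 [ 0.4753  0.0422]]
centre [ 0.5127701  -0.11852303] y-sides 0.301737307149787 0.30377798074476325 x 0.12660612944133273 0.12564179151797708
-9.51165176370148
-9.332612068331443
-10.39691397903475
-9.473751601415126
cap [ 0.6266 -0.1354  0.18  ]
knob [ 0.6213 -0.2873  0.056 ]
flange [ 0.6223 -0.2888  0.03  ]
```

View pics/sc1.png

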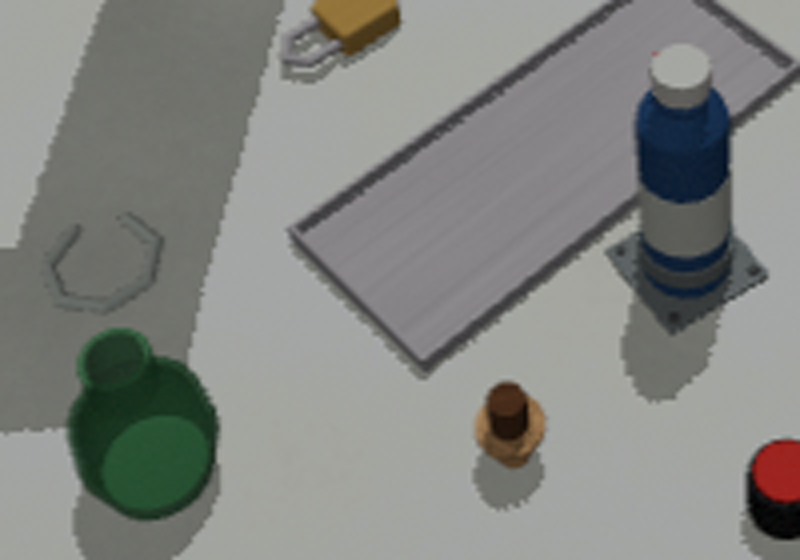

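View pics/tc1.png

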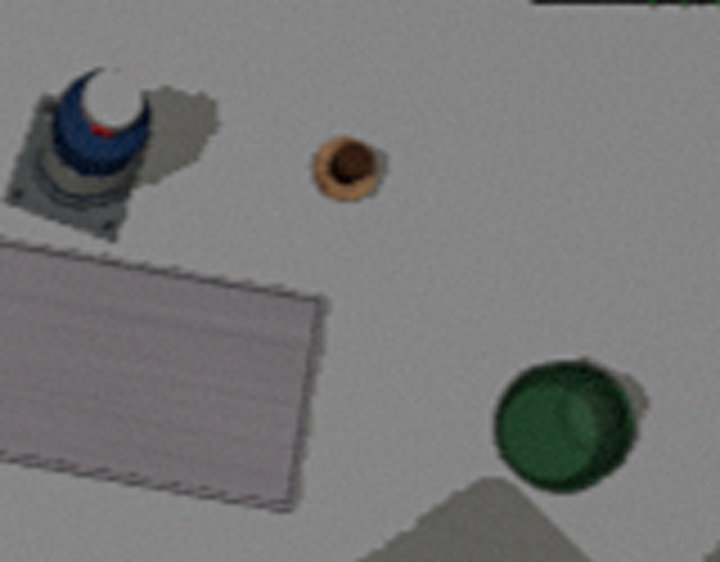

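Run:
```python
from h import *
ci=imaging.camera_info("scene"); ct=imaging.camera_info("top")
for n,uv,z in [("mouth",(168.75,360),.11),("cap",(310.25,286.75),.18),("knob",(266.75,369),.056)]:
    P=cast(ci,uv,z)[0]; print(n,P.round(4),"in top",proj(ct,P).round(1))
# top: vase body outline circle belly (r 38mm, mid ~?)
print("cap top blob",cast(ct,(360+115/4.5-.4,175+98/4.5-.4),.18).round(4))
print("knob top",cast(ct,(360+354/4.5-.4,175+160/4.5-.4),.056).round(4))
d=np.load("pics/top0.npy"); T=ct["T"]
v,u=np.mgrid[250:290,465:510]; D=d[250:290,465:510]
P=np.stack([(u-ct["cx"])/ct["fx"]*D,-(v-ct["cy"])/ct["fy"]*D,-D],-1)@T[:3,:3].T+T[:3,3]
m=P[...,2]>.095; print(m.sum(),P[m].mean(0),P[m].min(0),P[m].max(0))
```

```text
mouth [ 0.4765 -0.4069  0.11  ] in top [[493.1 264.8]]
cap [ 0.6311 -0.1368  0.18  ] in top [[385.6 195.2]]
knob [ 0.6252 -0.2867  0.056 ] in top [[438.  209.4]]
cap top blob [[ 0.6282 -0.1358  0.18  ]]
knob top [[ 0.6231 -0.2874  0.056 ]]
111 [ 0.46996447 -0.39578712  0.13424899] [ 0.29322219 -0.42135269  0.09561431] [0.49126597 0.03591009 1.57972791]
```

Run:
```python
from h import *
ct=imaging.camera_info("top")
for n in("top","scene"):
    ct=imaging.camera_info(n); d=np.load(f"pics/{n}0.npy"); T=ct["T"]
    v,u=np.mgrid[0:480,0:640]; D=d
    P=np.stack([(u-ct["cx"])/ct["fx"]*D,-(v-ct["cy"])/ct["fy"]*D,-D],-1)@T[:3,:3].T+T[:3,3]
    for nm,c,zl,zh,rr in (("vase",(.475,-.405),.102,.13,.035),("cap",(.63,-.136),.173,.19,.03),("knob",(.623,-.287),.05,.065,.03)):
        m=(D>0)&(np.hypot(P[...,0]-c[0],P[...,1]-c[1])<rr)&(P[...,2]>zl)&(P[...,2]<zh)
        if m.sum(): Q=P[m]; print(n,nm,m.sum(),((Q.min(0)+Q.max(0))/2).round(4),np.ptp(Q,axis=0).round(4), Q[:,2].mean().round(4))
go((.6238,-.2872,.30),180)
```

```text
top vase 88 [ 0.4736 -0.4035  0.1114] [0.0353 0.0346 0.0186] 0.1099
top cap 144 [ 0.6272 -0.133   0.1801] [0.0343 0.0289 0.0138] 0.1802
top knob 56 [ 0.6238 -0.2854  0.0567] [0.0219 0.0191 0.0131] 0.0559
scene vase 155 [ 0.4741 -0.4072  0.1079] [0.0379 0.0363 0.0116] 0.1079
scene cap 163 [ 0.6292 -0.1368  0.1786] [0.0319 0.0319 0.0111] 0.1789
scene knob 85 [ 0.624  -0.2882  0.0546] [0.022  0.0209 0.009 ] 0.0551
shift [-2.15   0.696 -0.37 ] turn [ 0.001 -0.     0.295]
```

Run:
```python
from h import *
go((.624,-.287,.16),-153.5)
```

```text
shift [-2.151  0.696  0.33 ] turn [ 0.001 -0.     0.   ]
```

>>> apply_moves([
  [-0.25,0.08,0,0,0,0],
  [-0.5,0.16,0,0,0,0],
  [-0.75,0.24,0,0,0,0],
  [-1,0.32,0,0,0,0],
  [-1,0.32,0,0,0,0],
], hand=-1)

```text
time_s: 0.78
tcp_pos: [0.4539, -0.4547, 0.2256]
eef_rot: [179.9, 0.0, -153.3]
contact_force: [0.3, 0.2, 0.7]
gripper_width: 0.0877
```

>>> apply_moves([
  [-0.25,0.08,0,0,0,0],
  [-0.5,0.16,0.1,0,0,0],
  [-0.75,0.24,0.2,0,0,0],
  [-1,0.32,0.2,0,0,0],
  [-1,0.32,0.2,0,0,0],
])

```text
time_s: 1.4
tcp_pos: [0.6054, -0.3054, 0.1846]
eef_rot: [179.9, -0.0, -153.1]
contact_force: [-0.4, 0.0, 0.2]
gripper_width: 0.0878
```

Run:
```python
from h import *
s=status.get_state();print(s["time_s"],s["tcp_pos"],s["eef_rot"])
go((.624,-.287,.16),-153.5)
p,d=imaging.capture("wrist"); cv2.imwrite("pics/w1.png",p)
```

```text
1.4 [ 0.6054485  -0.30540147  0.18461216] [ 1.79860350e+02 -4.74310195e-02 -1.53080261e+02]
shift [-0.124  0.04   0.123] turn [ 0.002 -0.001  0.005]
```

View pics/w1.png

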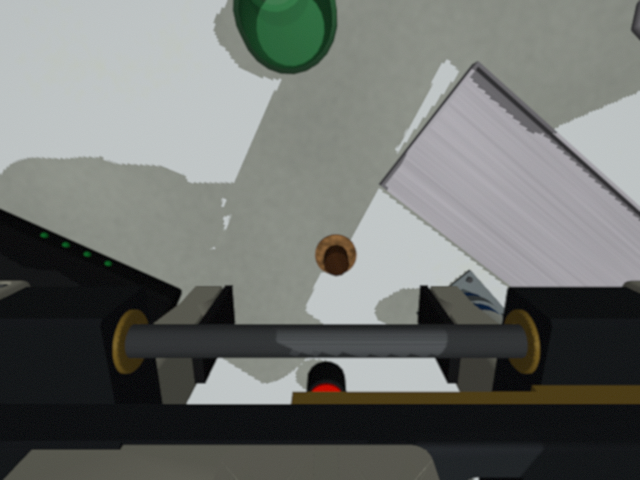

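Run:
```python
from h import *
ci=imaging.camera_info("wrist")
print(cast(ci,(336,264),.056),cast(ci,(336,254),.03))
P=cast(ci,(336,264),.056)[0]
go((.624,-.287,.09),-153.1)
```

```text
[[ 0.62202568 -0.28598474  0.056     ]] [[ 0.62122328 -0.28554413  0.03      ]]
shift [-0.133  0.041  0.474] turn [ 0.002 -0.001 -0.001]
```

>>> apply_moves([
  [-0.125,0.04,0.1,0,0,0],
  [-0.125,0.04,0.3,0,0,0],
  [-0.125,0.04,0.5,0,0,0],
  [-0.125,0.04,0.7,0,0,0],
  [-0.125,0.04,0.76,0,0,0],
  [-0.125,0.04,0.76,0,0,0],
  [-0.125,0.04,0.76,0,0,0],
])

```text
time_s: 2.33
tcp_pos: [0.6238, -0.2884, 0.0347]
eef_rot: [180.0, 0.1, -153.1]
contact_force: [0.1, 0.0, 0.4]
gripper_width: 0.0874
```

Run:
```python
from h import *
s=status.get_state();print(s["time_s"],s["tcp_pos"],s["eef_rot"])
p,d=imaging.capture("wrist"); cv2.imwrite("pics/w2.png",p)
```

```text
2.325 [ 0.62380999 -0.2883916   0.03471946] [ 1.79966640e+02  5.68269616e-02 -1.53144592e+02]
```

View pics/w2.png

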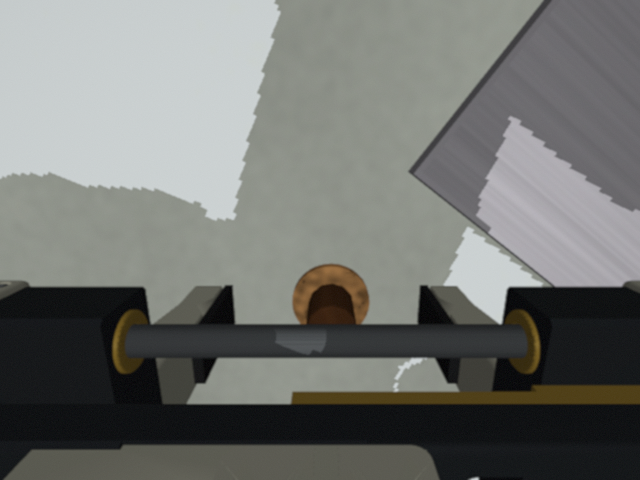

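>>> apply_moves([
  [0,0,0,0,0,0],
  [0,0,0,0,0,0],
  [0,0,0,0,0,0],
  [0,0,0,0,0,0],
  [0,0,0,0,0,0],
  [0,0,0,0,0,0],
], hand=1, grip_force=20)

```text
time_s: 3.12
tcp_pos: [0.6238, -0.2883, 0.0347]
eef_rot: [180.0, 0.1, -153.1]
contact_force: [0.1, -1.2, 0.6]
gripper_width: 0.0335
```

>>> apply_moves([
  [0,0,-0.2,0,0,0],
  [0,0,-0.45,0,0,0],
  [0,0,-0.7,0,0,0],
  [0,0,-0.7,0,0,0],
])

```text
time_s: 3.62
tcp_pos: [0.6262, -0.2893, 0.1802]
eef_rot: [-179.7, 0.4, -153.1]
contact_force: [-0.2, -0.1, -1.3]
gripper_width: 0.0009
```

Run:
```python
from h import *
s=status.get_state();print(s["time_s"],s["tcp_pos"],s["eef_rot"],s["gripper_width"])
go((.4745,-.405,.175),-153.1)
p,d=imaging.capture("wrist"); cv2.imwrite("pics/w3.png",p)
```

```text
3.625 [ 0.62623734 -0.2892712   0.18023667] [-179.68676523    0.42948579 -153.10636832] 0.0008786429605649049
shift [ 0.939 -0.173  0.02 ] turn [-0.003  0.005 -0.   ]
```

View pics/w3.png

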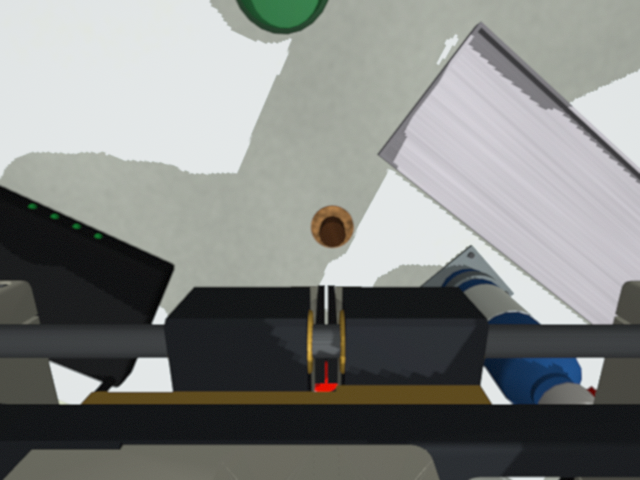

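Run:
```python
from h import *
ci=imaging.camera_info("wrist")
print(cast(ci,(332,236),.056),cast(ci,(332,227),.03))
go((.623,-.2875,.034),-153.1)
```

```text
[[ 0.62158571 -0.28337515  0.056     ]] [[ 0.62050084 -0.28352282  0.03      ]]
shift [0.009 0.011 0.716] turn [-0.001  0.003 -0.   ]
```

>>> apply_moves([
  [0.01,0.02,0,0,0,0],
  [0.01,0.02,0,0,0,0],
  [0.01,0.02,0,0,0,0],
  [0.01,0.02,0,0,0,0],
  [0.01,0.02,0,0,0,0],
  [0.01,0.02,0.2,0,0,0],
  [0.01,0.02,0.4,0,0,0],
  [0.01,0.02,0.6,0,0,0],
  [0.01,0.02,0.73,0,0,0],
  [0.01,0.02,0.73,0,0,0],
  [0.01,0.02,0.73,0,0,0],
], hand=-0.2)

```text
time_s: 5.05
tcp_pos: [0.6228, -0.2862, 0.0324]
eef_rot: [-179.8, 0.3, -153.1]
contact_force: [0.2, -0.4, 1.2]
gripper_width: 0.0525
```

>>> apply_moves([
  [0,0,0,0,0,0],
  [0,0,0,0,0,0],
  [0,0,0,0,0,0],
  [0,0,0,0,0,0],
  [0,0,0,0,0,0],
  [0,0,0,0,0,0],
], hand=1)

```text
time_s: 5.8
tcp_pos: [0.623, -0.2863, 0.0328]
eef_rot: [-179.8, 0.3, -153.1]
contact_force: [-0.6, 1.5, 3.2]
gripper_width: 0.0216
```

Gripped at 22 mm. Lift.

>>> apply_moves([
  [0,0,-0.2,0,0,0],
  [0,0,-0.45,0,0,0],
  [0,0,-0.7,0,0,0],
  [0,0,-0.75,0,0,0],
  [0,0,-0.75,0,0,0],
])

```text
time_s: 6.42
tcp_pos: [0.6221, -0.286, 0.1831]
eef_rot: [-179.8, 0.4, -153.1]
contact_force: [-0.7, -0.1, -1.7]
gripper_width: 0.0212
```

Run:
```python
from h import *
s=status.get_state();print(s["time_s"],s["tcp_pos"],s["eef_rot"],s["gripper_width"])
go((.4745,-.405,.175),-153.1)
p,d=imaging.capture("wrist"); cv2.imwrite("pics/w4.png",p)
```

```text
6.425 [ 0.62206935 -0.28603683  0.18312577] [-179.77366233    0.40209804 -153.11588401] 0.021175992541679612
shift [ 0.927 -0.197  0.035] turn [-0.003  0.004 -0.   ]
```

View pics/w4.png

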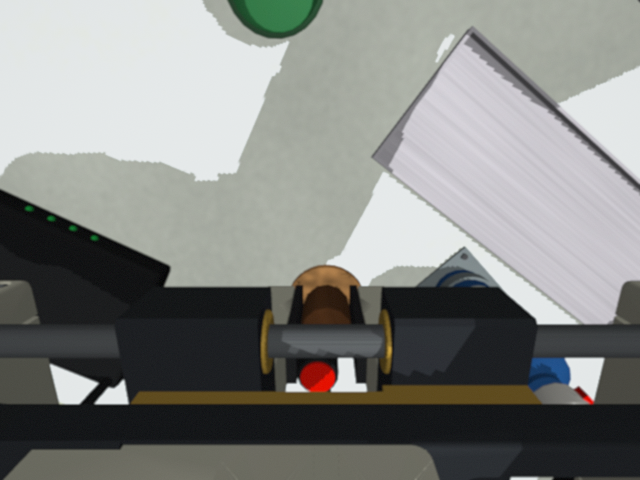

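>>> apply_moves([
  [0.25,-0.05,0,0,0,0],
  [0.5,-0.1,0,0,0,0],
  [0.75,-0.15,0,0,0,0],
  [0.93,-0.2,0,0,0,0],
  [0.93,-0.2,0,0,0,0],
  [0.93,-0.2,0,0,0,0],
])

```text
time_s: 7.22
tcp_pos: [0.473, -0.4054, 0.1793]
eef_rot: [-180.0, 0.2, -153.2]
contact_force: [-0.0, -0.5, -1.3]
gripper_width: 0.0215
```

Run:
```python
from h import *
s=status.get_state();print(s["time_s"],s["tcp_pos"],s["eef_rot"],s["gripper_width"])
go((.4745,-.405,.175),-153.1)
a=imaging.capture("wrist")[0];b=imaging.capture("scene")[0]
cv2.imwrite("pics/w5.png",a); cv2.imwrite("pics/s5.png",cv2.resize(b[270:420,100:300],None,fx=4,fy=4,interpolation=cv2.INTER_CUBIC))
```

```text
7.225 [ 0.4730462  -0.40538086  0.179293  ] [-179.97136993    0.22898381 -153.16439271] 0.021474735507504946
shift [-0.007 -0.002  0.021] turn [-0.     0.003 -0.001]
```

View pics/w5.png

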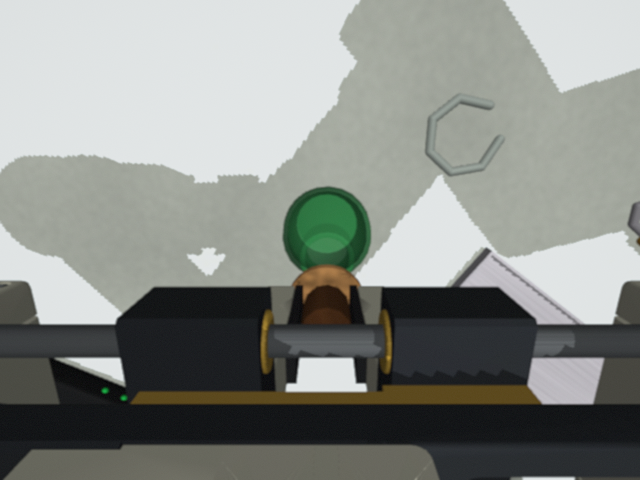

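View pics/s5.png

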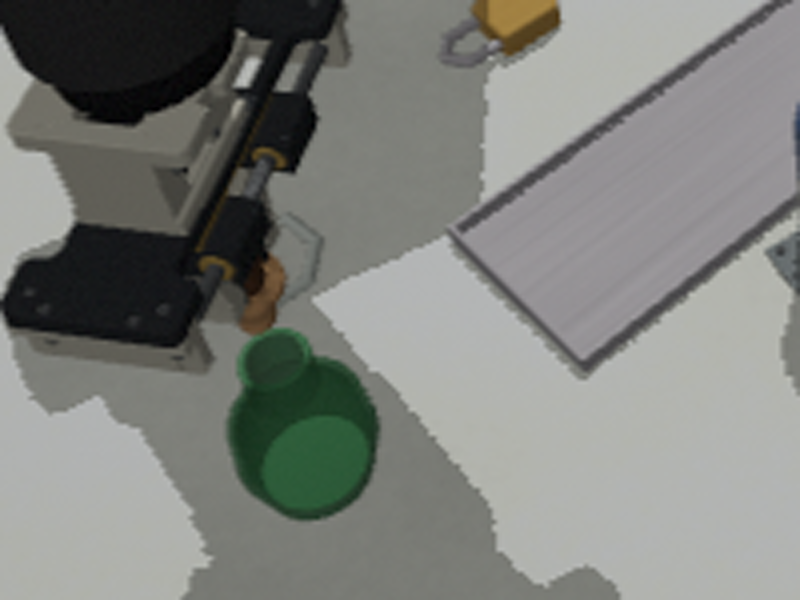

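Run:
```python
from h import *
c=imaging.camera_info("scene"); s=status.get_state(); x,y,z=s["tcp_pos"]
f=lambda P:((proj(c,P)-[100,270])*4+1.5).round(0)
print("bottom",f((x,y,z-.033)),"flange",f((x,y,z-.005)),"mouth est",f((.4745,-.405,.11)),"measured", cast(c,(100+274/4-.4,270+361/4-.4),.11))
w=imaging.camera_info("wrist"); print("wrist mouth est",proj(w,(.4745,-.405,.11)), proj(w,(.4745,-.405,.07)),"flange edge",proj(w,(x,y,z-.003)))
print(cast(w,(326,253),.110), cast(w,(327,231),.04))
```

```text
bottom [[259. 315.]] flange [[246. 282.]] mouth est [[277. 357.]] measured [[ 0.47520117 -0.40738022  0.11      ]]
wrist mouth est [[323.31084073 257.89528036]] [[323.72979326 241.29565206]] flange edge [[322.76426854 300.69173551]]
[[ 0.47065441 -0.40495406  0.11      ]] [[ 0.47289811 -0.40293733  0.04      ]]
```

>>> apply_moves([
  [-0.005,0,0.08,0,0,0],
  [-0.005,0,0.16,0,0,0],
  [-0.005,0,0.22,0,0,0],
  [-0.005,0,0.27,0,0,0],
  [-0.005,0,0.29,0,0,0],
  [-0.005,0,0.29,0,0,0],
])

```text
time_s: 8.07
tcp_pos: [0.475, -0.4046, 0.1217]
eef_rot: [-179.9, 0.2, -153.1]
contact_force: [0.2, -0.3, 0.2]
gripper_width: 0.0215
```

Run:
```python
from h import *
s=status.get_state();print(s["time_s"],s["tcp_pos"],s["eef_rot"],s["gripper_width"],s["contact_force"])
b=imaging.capture("scene")[0]
cv2.imwrite("pics/s6.png",cv2.resize(b[290:420,120:240],None,fx=4.5,fy=4.5,interpolation=cv2.INTER_CUBIC))
```

```text
8.075 [ 0.47499323 -0.4046079   0.12171586] [-179.9331668     0.2454284  -153.08977149] 0.021510946985707633 [ 0.22805013 -0.31124974  0.22993291]
```

View pics/s6.png

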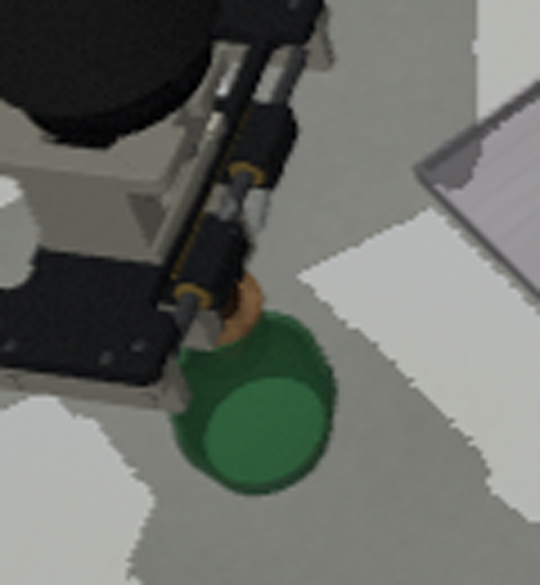

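Going in freely. Lower the last 5 mm and release.

>>> apply_moves([
  [0,0,0.012,0,0,0],
  [0,0,0.022,0,0,0],
  [0,0,0.03,0,0,0],
  [0,0,0.03,0,0,0],
])

```text
time_s: 8.62
tcp_pos: [0.4752, -0.4048, 0.1167]
eef_rot: [-179.9, 0.3, -153.1]
contact_force: [-2.1, -0.1, 3.5]
gripper_width: 0.0219
```

>>> apply_moves([
  [0,0,0,0,0,0],
  [0,0,0,0,0,0],
  [0,0,0,0,0,0],
  [0,0,0,0,0,0],
  [0,0,0,0,0,0],
], hand=-0.2)

```text
time_s: 9.25
tcp_pos: [0.4752, -0.4048, 0.1166]
eef_rot: [-179.9, 0.3, -153.1]
contact_force: [0.3, 0.1, -0.5]
gripper_width: 0.0521
```

>>> apply_moves([
  [0,0,-0.2,0,0,0],
  [0,0,-0.45,0,0,0],
  [0,0,-0.7,0,0,0],
  [0,0,-0.7,0,0,0],
])

```text
time_s: 9.75
tcp_pos: [0.4763, -0.4062, 0.2617]
eef_rot: [-179.5, 0.5, -153.1]
contact_force: [0.3, 0.4, -0.6]
gripper_width: 0.0528
```

Run:
```python
from h import *
s=status.get_state();print(s["time_s"],s["tcp_pos"],s["eef_rot"],s["gripper_width"],s["contact_force"])
b=imaging.capture("scene")[0];a=imaging.capture("wrist")[0]; t=imaging.capture("top")[0]
cv2.imwrite("pics/s7.png",cv2.resize(b[290:420,120:240],None,fx=4.5,fy=4.5,interpolation=cv2.INTER_CUBIC)); cv2.imwrite("pics/w7.png",a); cv2.imwrite("pics/t7.png",t)
```

```text
9.75 [ 0.47631276 -0.40615467  0.26167914] [-179.46996348    0.51786726 -153.05160796] 0.052845982940998036 [ 0.3341997   0.35321542 -0.56539921]
```

View pics/s7.png

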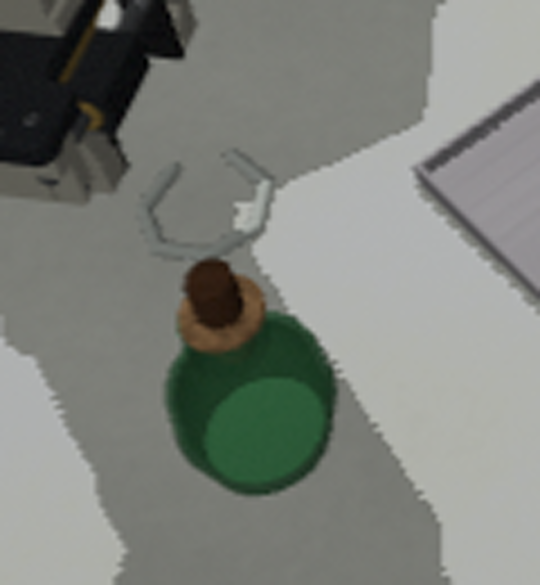

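View pics/w7.png

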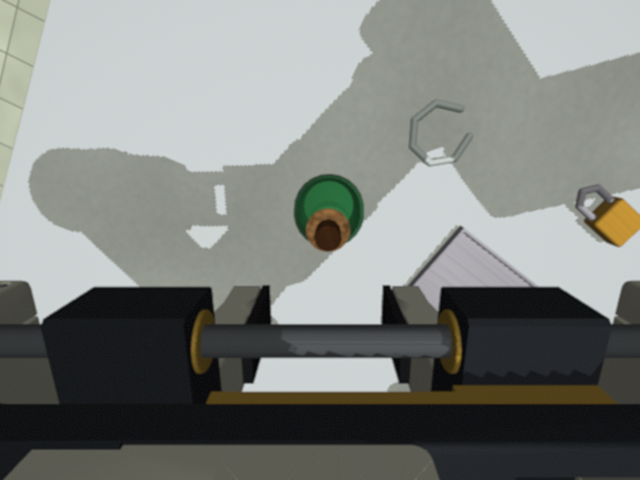

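View pics/t7.png

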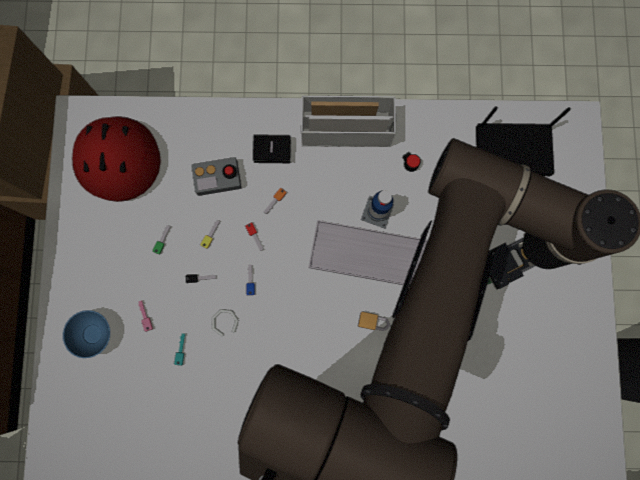

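Run:
```python
from h import *
s=status.get_state();print(s["joints"].round(1),s["eef_rot"])
ci=imaging.camera_info("top")
t=cv2.imread("pics/t7.png")
for k,v in findkeys(t,ci).items(): print(k,v)
yaw=np.radians(-9.6);ex=np.array([np.cos(yaw),np.sin(yaw)]);ey=np.array([-ex[1],ex[0]])
for i in range(6):
    y=-.110+.044*i; x=-.013 if i%2 else .013
    o=np.array([.513,-.1185])+ex*x+ey*y; print(i,"origin",o.round(3),"head",(o-ex*.024).round(3))
```

```text
[-22.6  14.7  -3.8  -0.2 -71.4 -40.4] [-179.94071158    0.25599411 -153.09162286]
black [(array([0.6814, 0.2829]), 95.2, 0.143), (array([0.4443, 0.3486]), -86.0, 0.083)]
orange [(array([0.6709, 0.1243]), 144.1, 0.083)]
yellow [(array([0.5421, 0.3138]), -28.8, 0.084)]
red [(array([0.5763, 0.198 ]), -150.3, 0.083)]
green [(array([0.5252, 0.4389]), -24.2, 0.083)]
blue [(array([0.4195, 0.1953]), 0.1, 0.079), (array([0.325 , 0.5696]), -125.6, 0.085)]
0 origin [ 0.507 -0.229] head [ 0.484 -0.225]
1 origin [ 0.489 -0.181] head [ 0.466 -0.177]
2 origin [ 0.522 -0.142] head [ 0.498 -0.138]
3 origin [ 0.504 -0.095] head [ 0.48  -0.091]
4 origin [ 0.537 -0.056] head [ 0.513 -0.052]
5 origin [ 0.519 -0.008] head [ 0.495 -0.004]
```

>>> apply_moves([
  [-0.15,0.25,0,0,0,0],
  [-0.29,0.5,0,0,0,0],
  [-0.44,0.75,0,0,0,0],
  [-0.58,1,0,0,0,0],
])

```text
time_s: 10.4
tcp_pos: [0.4863, -0.1719, 0.2547]
eef_rot: [180.0, 0.1, -153.1]
contact_force: [1.8, 0.3, 0.1]
gripper_width: 0.0528
```

>>> apply_moves([
  [-0.15,0.25,0,0,0,0],
  [-0.29,0.5,0,0,0,0],
  [-0.44,0.75,0,0,0,0],
  [-0.58,1,0,0,0,0],
])

```text
time_s: 10.9
tcp_pos: [0.4984, 0.0607, 0.2538]
eef_rot: [180.0, 0.0, -153.1]
contact_force: [1.1, 0.4, -1.1]
gripper_width: 0.0527
```

>>> apply_moves([
  [-0.15,0.25,0,0,0,0],
  [-0.29,0.5,0.2,0,0,0],
  [-0.44,0.75,0.4,0,0,0],
  [-0.58,1,0.5,0,0,0],
], hand=0)

```text
time_s: 11.4
tcp_pos: [0.5095, 0.2798, 0.1558]
eef_rot: [-179.9, -0.2, -153.1]
contact_force: [0.9, -0.2, 0.5]
gripper_width: 0.044
```

Run:
```python
from h import *
s=status.get_state();print(s["time_s"],s["tcp_pos"],s["eef_rot"],s["gripper_width"])
ci=imaging.camera_info("top")
go((.525,.439,.11),155.6)
t,d=imaging.capture("top"); cv2.imwrite("pics/t8.png",t)
for k,v in findkeys(t,ci).items(): print(k,v)
T=ci["T"]; v,u=np.mgrid[0:480,0:640]
ci=imaging.camera_info("scene");D=imaging.capture("scene")[1];T=ci["T"]
for ci,D in((ci,D),(imaging.camera_info("top"),d)):
    T=ci["T"];P=np.stack([(u-ci["cx"])/ci["fx"]*D,-(v-ci["cy"])/ci["fy"]*D,-D],-1)@T[:3,:3].T+T[:3,3]
    m=(D>0)&(np.hypot(P[...,0]-.475,P[...,1]+.405)<.03)&(P[...,2]>.132)
    Q=P[m]; print(m.sum(),((Q.min(0)+Q.max(0))/2).round(4),np.median(Q[:,2]),np.percentile(Q[:,2],90))
    m=(D>0)&(np.hypot(P[...,0]-.475,P[...,1]+.405)<.03)&(P[...,2]>.10)&(P[...,2]<.12)
    Q=P[m]; print(m.sum(),((Q.min(0)+Q.max(0))/2).round(4),np.median(Q[:,2]))
```

```text
11.4 [0.50953606 0.27979626 0.15583364] [-179.94935743   -0.19606982 -153.11526948] 0.04398825873303402
shift [-0.43   0.675  0.227] turn [-0.001 -0.002  0.57 ]
blue [(array([0.4194, 0.1956]), 2.4, 0.079)]
black [(array([0.4444, 0.3487]), 91.9, 0.033)]
102 [ 0.4765 -0.4069  0.1377] 0.13908766376389603 0.14080627864595346
206 [ 0.4769 -0.4067  0.11  ] 0.11300401394444393
70 [ 0.4758 -0.4044  0.1406] 0.13990657499990333 0.14486939468560664
128 [ 0.476  -0.4044  0.1099] 0.1141213417150041
```

>>> apply_moves([
  [-0.14,0.22,0,0,0,0.11],
  [-0.28,0.45,0.1,0,0,0.22],
  [-0.43,0.67,0.2,0,0,0.33],
  [-0.43,0.67,0.22,0,0,0.45],
  [-0.43,0.67,0.22,0,0,0.56],
  [-0.43,0.67,0.22,0,0,0.57],
  [-0.43,0.67,0.22,0,0,0.57],
])

```text
time_s: 12.38
tcp_pos: [0.5245, 0.4398, 0.1086]
eef_rot: [-179.6, -0.2, 156.0]
contact_force: [-0.2, -0.5, 0.3]
gripper_width: 0.0435
```

Run:
```python
from h import *
s=status.get_state();print(s["time_s"],s["tcp_pos"],s["eef_rot"],s["gripper_width"],s["joints"])
go((.525,.439,.005),155.8)
t,d=imaging.capture("wrist"); cv2.imwrite("pics/w8.png",t)
```

```text
12.375 [0.52445038 0.43983328 0.108578  ] [-1.79611329e+02 -1.62771837e-01  1.55951725e+02] 0.04351813838034614 [ 5.62037133e+01  2.66182095e+01 -5.97289607e+00 -1.11783016e-01
 -5.78195636e+01 -1.70191563e+02]
shift [-0.006  0.001  0.518] turn [-0.004 -0.002  0.002]
```

View pics/w8.png

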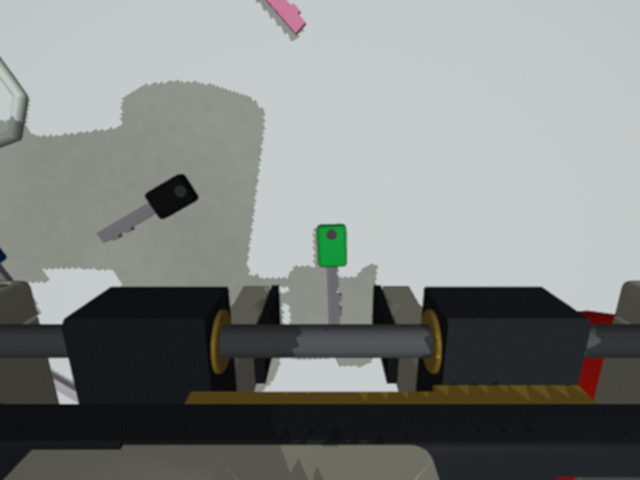

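Run:
```python
from h import *
w=imaging.camera_info("wrist");print(cast(w,(332,246),.012))
```

```text
[[0.52526096 0.44489233 0.012     ]]
```

>>> apply_moves([
  [-0.005,0,0.2,0,0,0],
  [-0.005,0,0.4,0,0,0],
  [-0.005,0,0.51,0,0,0],
  [-0.005,0,0.52,0,0,0],
  [-0.005,0,0.52,0,0,0],
])

```text
time_s: 13.05
tcp_pos: [0.5254, 0.4394, 0.0058]
eef_rot: [-179.7, -0.1, 156.0]
contact_force: [-0.3, -0.1, -0.1]
gripper_width: 0.044
```

>>> apply_moves([
  [0,0,0,0,0,0],
  [0,0,0,0,0,0],
  [0,0,0,0,0,0],
  [0,0,0,0,0,0],
  [0,0,0,0,0,0],
], hand=1)

```text
time_s: 13.68
tcp_pos: [0.5257, 0.4398, 0.0066]
eef_rot: [-179.8, -0.1, 156.0]
contact_force: [-2.1, -0.6, 5.7]
gripper_width: 0.0216
```

>>> apply_moves([
  [0,0,-0.2,0,0,0],
  [0,0,-0.45,0,0,0],
  [0,0,-0.6,0,0,0],
  [0,0,-0.6,0,0,0],
])

```text
time_s: 14.18
tcp_pos: [0.5271, 0.4414, 0.1298]
eef_rot: [180.0, -0.0, 156.0]
contact_force: [0.3, 0.1, -0.9]
gripper_width: 0.0221
```

Run:
```python
from h import *
s=status.get_state();print(s["time_s"],s["tcp_pos"],s["eef_rot"],s["gripper_width"],s["joints"][5])
go((.484,-.225,.12),170.4)
```

```text
14.175 [0.52714407 0.4414404  0.12980538] [ 1.79956624e+02 -3.18111603e-02  1.56030193e+02] 0.02206610555798392 -170.06618430504363
shift [-1.157 -3.133  0.046] turn [ 0.001 -0.    -0.16 ]
```

>>> apply_moves([
  [-0.1,-0.27,0,0,0,-0.08],
  [-0.2,-0.54,0,0,0,-0.16],
  [-0.3,-0.81,0,0,0,-0.16],
  [-0.37,-1,0,0,0,-0.16],
  [-0.37,-1,0,0,0,-0.16],
])

```text
time_s: 14.8
tcp_pos: [0.5124, 0.2255, 0.1288]
eef_rot: [-180.0, -0.1, 170.3]
contact_force: [0.3, 0.4, 0.2]
gripper_width: 0.0215
```

Run:
```python
from h import *
s=status.get_state();print(s["time_s"],s["tcp_pos"],s["eef_rot"],s["gripper_width"],s["joints"][5])
go((.484,-.225,.12),170.4)
```

```text
14.8 [0.51241523 0.22552569 0.12882474] [-1.79968617e+02 -1.12510328e-01  1.70269007e+02] 0.021467027842318385 -143.4173555775149
shift [-0.241 -2.244  0.045] turn [-0.    -0.001 -0.001]
```

>>> apply_moves([
  [-0.03,-0.28,0,0,0,0],
  [-0.06,-0.56,0,0,0,0],
  [-0.09,-0.84,0,0,0,0],
  [-0.12,-1,0,0,0,0],
])

```text
time_s: 15.3
tcp_pos: [0.5014, 0.0226, 0.1282]
eef_rot: [-179.9, -0.2, 170.2]
contact_force: [-0.1, 0.1, 0.4]
gripper_width: 0.0215
```

>>> apply_moves([
  [-0.03,-0.28,0,0,0,0],
  [-0.06,-0.56,0,0,0,0],
  [-0.09,-0.84,0,0,0,0],
  [-0.12,-1,0,0,0,0],
  [-0.12,-1,0,0,0,0],
])

```text
time_s: 15.92
tcp_pos: [0.4908, -0.1801, 0.1273]
eef_rot: [-179.9, -0.3, 170.1]
contact_force: [-0.6, 0.3, -0.3]
gripper_width: 0.0213
```

Run:
```python
from h import *
s=status.get_state();print(s["time_s"],s["tcp_pos"],s["eef_rot"],s["gripper_width"],s["joints"][5])
go((.484,-.225,.0095),170.4)
```

```text
15.925 [ 0.49082775 -0.18005343  0.1273034 ] [-179.92675491   -0.26925915  170.05730713] 0.02131051245162487 -101.34907843510956
shift [-0.008 -0.226  0.589] turn [-0.001 -0.003 -0.004]
```

>>> apply_moves([
  [-0.01,-0.22,0,0,0,0],
  [-0.01,-0.225,0.2,0,0,0],
  [-0.01,-0.225,0.4,0,0,0],
  [-0.01,-0.225,0.5,0,0,0],
  [-0.01,-0.225,0.56,0,0,0],
  [-0.01,-0.225,0.585,0,0,0],
  [-0.01,-0.225,0.585,0,0,0],
])

```text
time_s: 16.8
tcp_pos: [0.485, -0.2245, 0.0107]
eef_rot: [-179.9, -0.2, 170.1]
contact_force: [-0.5, -0.1, -0.2]
gripper_width: 0.0213
```

>>> apply_moves([
  [0,0,0,0,0,0],
  [0,0,0,0,0,0],
  [0,0,0,0,0,0],
], hand=0.4)

```text
time_s: 17.18
tcp_pos: [0.4852, -0.2246, 0.0111]
eef_rot: [-179.9, -0.2, 170.1]
contact_force: [-0.5, 0.3, 0.2]
gripper_width: 0.0263
```

>>> apply_moves([
  [0,0,-0.15,0,0,0],
  [0,0,-0.35,0,0,0],
  [0,0,-0.6,0,0,0],
  [0,0,-0.6,0,0,0],
])

```text
time_s: 17.68
tcp_pos: [0.4882, -0.2251, 0.1354]
eef_rot: [-179.9, 0.3, 170.1]
contact_force: [-0.3, 0.5, -0.6]
gripper_width: 0.0261
```

Run:
```python
from h import *
s=status.get_state();print(s["time_s"],s["tcp_pos"],s["eef_rot"],s["gripper_width"],s["joints"][5])
t,d=imaging.capture("wrist"); cv2.imwrite("pics/w9.png",t)
w=imaging.camera_info("wrist");print(w["T"])
t,d=imaging.capture("top"); cv2.imwrite("pics/t9.png",t)
for k,v in findkeys(t,imaging.camera_info("top")).items(): print(k,v)
```

```text
17.675 [ 0.48823506 -0.22508303  0.13537234] [-179.9285301     0.27043858  170.11387573] 0.02611997221359521 -96.18588429311076
[[ 1.72160198e-01 -9.45682575e-01 -2.75763183e-01  4.11674506e-01]
 [ 9.85068765e-01  1.65098300e-01  4.88065441e-02 -2.10282446e-01]
 [-6.27465494e-04 -2.80048242e-01  9.59985723e-01  2.91478662e-01]
 [ 0.00000000e+00  0.00000000e+00  0.00000000e+00  1.00000000e+00]]
black [(array([0.6814, 0.2829]), 95.2, 0.143), (array([0.4443, 0.3486]), -85.9, 0.083)]
orange [(array([0.6709, 0.1243]), 144.0, 0.083)]
yellow [(array([0.542 , 0.3138]), -28.7, 0.084)]
red [(array([0.5764, 0.198 ]), -150.5, 0.083)]
blue [(array([0.4196, 0.1953]), -0.0, 0.08), (array([0.3253, 0.5698]), -125.7, 0.085)]
```

View pics/w9.png

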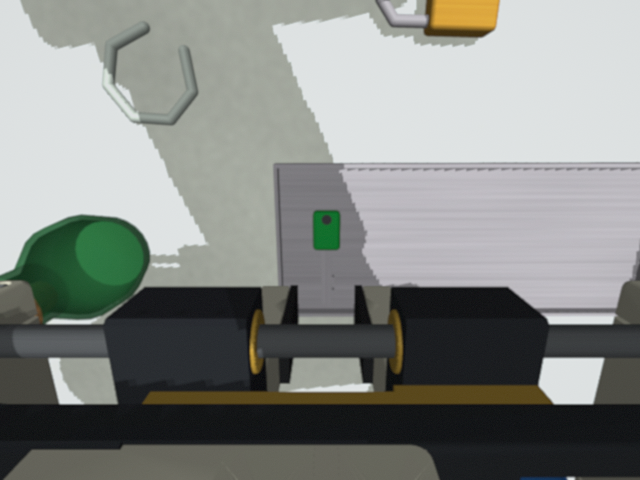

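```bash
cat >> h.py <<'E'
TC=np.array([.513,-.1185]);TY=np.radians(-9.6);EX=np.array([np.cos(TY),np.sin(TY)]);EY=np.array([-EX[1],EX[0]])
def intray(P): d=np.asarray(P)[:2]-TC; return (d@EX).round(4),(d@EY).round(4)
E
python3 - <<'E'
from h import *
w=imaging.camera_info("wrist"); print("head tray",intray(cast(w,(326,231),.015)[0]))
for uv in((276,164),(282,320),(640,164)): print(uv,intray(cast(w,uv,.013)[0]))
go((.542,.3138,.12),151)
E
```

```text
head tray (np.float64(-0.0167), np.float64(-0.1078))
(276, 164) (np.float64(-0.068), np.float64(-0.1449))
(282, 320) (np.float64(0.0612), np.float64(-0.1454))
(640, 164) (np.float64(-0.0665), np.float64(0.1272))
shift [0.187 2.7   0.056] turn [-0.001 -0.001  0.212]
```

>>> apply_moves([
  [0.02,0.28,0,0,0,0],
  [0.04,0.56,0,0,0,0],
  [0.06,0.84,0,0,0,0],
  [0.06,1,0,0,0,0],
], hand=0)

```text
time_s: 18.27
tcp_pos: [0.5075, -0.0234, 0.1301]
eef_rot: [-179.9, -0.2, 170.1]
contact_force: [0.4, -0.6, -0.8]
gripper_width: 0.0435
```

>>> apply_moves([
  [0.02,0.28,0,0,0,0],
  [0.04,0.56,0,0,0,0],
  [0.06,0.84,0,0,0,0],
  [0.06,1,0,0,0,0],
])

```text
time_s: 18.77
tcp_pos: [0.5291, 0.1778, 0.1282]
eef_rot: [-179.8, -0.3, 170.2]
contact_force: [0.2, 0.4, 0.6]
gripper_width: 0.0438
```

Run:
```python
from h import *
s=status.get_state();print(s["time_s"],s["tcp_pos"],s["eef_rot"],s["gripper_width"],s["joints"][5])
go((.542,.3138,.08),151.2)
```

```text
18.775 [0.52914135 0.17781966 0.12822125] [-179.81777963   -0.32591559  170.23390044] 0.04383058205592913 -138.25931094212476
shift [0.051 0.682 0.239] turn [-0.003 -0.003  0.211]
```

>>> apply_moves([
  [0.02,0.25,0,0,0,0.1],
  [0.05,0.5,0.05,0,0,0.21],
  [0.05,0.68,0.1,0,0,0.21],
  [0.05,0.68,0.24,0,0,0.21],
  [0.05,0.68,0.24,0,0,0.21],
])

```text
time_s: 19.4
tcp_pos: [0.5399, 0.3119, 0.076]
eef_rot: [-179.3, -0.4, 151.3]
contact_force: [0.1, -0.6, -0.4]
gripper_width: 0.044
```

Run:
```python
from h import *
s=status.get_state();print(s["time_s"],s["tcp_pos"],s["eef_rot"],s["gripper_width"],s["joints"][5])
go((.542,.3138,.005),151.2)
t,d=imaging.capture("wrist"); cv2.imwrite("pics/w10.png",t)
```

```text
19.4 [0.5398884  0.31189782 0.07599124] [-179.31929052   -0.38561124  151.33095471] 0.04398977704248359 -166.28568618543972
shift [-0.007  0.018  0.355] turn [-0.008 -0.004  0.001]
```

View pics/w10.png

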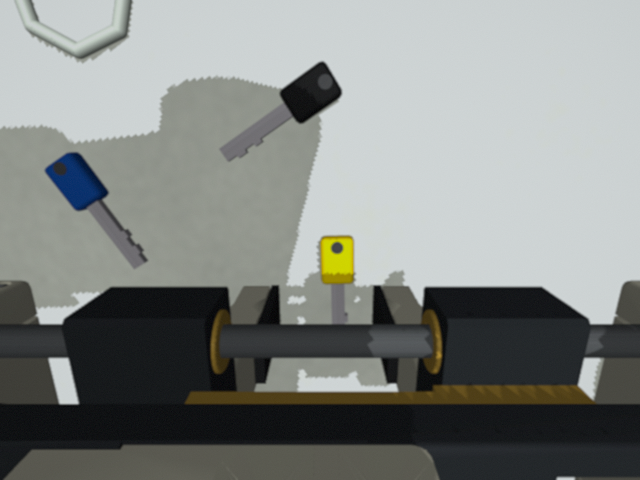

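>>> apply_moves([
  [-0.01,0.02,0.15,0,0,0],
  [-0.01,0.02,0.3,0,0,0],
  [-0.01,0.02,0.355,0,0,0],
  [-0.01,0.02,0.355,0,0,0],
  [-0.01,0.02,0.355,0,0,0],
])

```text
time_s: 20.08
tcp_pos: [0.5448, 0.315, 0.0083]
eef_rot: [-179.6, -0.3, 151.3]
contact_force: [-0.6, 0.5, -0.6]
gripper_width: 0.0437
```

>>> apply_moves([
  [0,0,0,0,0,0],
  [0,0,0,0,0,0],
  [0,0,0,0,0,0],
  [0,0,0,0,0,0],
  [0,0,0,0,0,0],
], hand=1)

```text
time_s: 20.7
tcp_pos: [0.545, 0.3152, 0.0088]
eef_rot: [-179.6, -0.3, 151.4]
contact_force: [-1.2, -0.3, 4.5]
gripper_width: 0.0217
```

>>> apply_moves([
  [0,0,-0.2,0,0,0],
  [0,0,-0.45,0,0,0],
  [0,0,-0.5,0,0,0],
  [0,0,-0.5,0,0,0],
])

```text
time_s: 21.2
tcp_pos: [0.5457, 0.3157, 0.1091]
eef_rot: [-179.7, -0.3, 151.3]
contact_force: [0.1, 0.8, -0.1]
gripper_width: 0.0214
```

Run:
```python
from h import *
s=status.get_state();print(s["time_s"],s["tcp_pos"],s["eef_rot"],s["gripper_width"],s["joints"][5])
go((.466,-.177,.12),170.4)
```

```text
21.2 [0.54567439 0.31571491 0.10909277] [-179.67142179   -0.25627424  151.34380557] 0.021442923698794452 -166.19202904238938
shift [-0.832 -2.353 -0.045] turn [-0.003 -0.003 -0.212]
```

>>> apply_moves([
  [-0.1,-0.27,0,0,0,-0.1],
  [-0.2,-0.54,0,0,0,-0.21],
  [-0.28,-0.8,0,0,0,-0.21],
  [-0.35,-1,0,0,0,-0.21],
  [-0.35,-1,0,0,0,-0.21],
])

```text
time_s: 21.82
tcp_pos: [0.5091, 0.1036, 0.1082]
eef_rot: [-179.7, -0.5, 170.1]
contact_force: [1.2, 0.8, -0.0]
gripper_width: 0.0215
```

Run:
```python
from h import *
go((.466,-.177,.12),170.4)
```

```text
shift [-0.029 -1.419 -0.051] turn [-0.004 -0.006 -0.004]
```

>>> apply_moves([
  [0,-0.28,0,0,0,0],
  [0,-0.56,0,0,0,0],
  [0,-0.8,0,0,0,0],
  [-0.01,-0.95,0,0,0,0],
  [-0.01,-0.95,0,0,0,0],
])

```text
time_s: 22.45
tcp_pos: [0.4774, -0.0852, 0.108]
eef_rot: [-179.6, -0.7, 169.9]
contact_force: [-0.3, 0.7, -0.4]
gripper_width: 0.0212
```

Run:
```python
from h import *
go((.466,-.177,.0125),170.4)
```

```text
shift [-0.03  -0.459  0.48 ] turn [-0.004 -0.007 -0.005]
```

>>> apply_moves([
  [-0.02,-0.25,0,-0.004,-0.007,-0.005],
  [-0.03,-0.45,0.05,-0.004,-0.007,-0.005],
  [-0.03,-0.46,0.2,-0.004,-0.007,-0.005],
  [-0.03,-0.46,0.35,-0.004,-0.007,-0.005],
  [-0.03,-0.46,0.45,-0.004,-0.007,-0.005],
  [-0.03,-0.46,0.478,-0.004,-0.007,-0.005],
  [-0.03,-0.46,0.478,-0.004,-0.007,-0.005],
  [-0.03,-0.46,0.478,-0.004,-0.007,-0.005],
])

```text
time_s: 23.45
tcp_pos: [0.4665, -0.1768, 0.0132]
eef_rot: [-180.0, -0.0, 170.4]
contact_force: [0.3, 0.2, -0.4]
gripper_width: 0.021
```

>>> apply_moves([
  [0,0,0,0,0,0],
  [0,0,0,0,0,0],
  [0,0,0,0,0,0],
], hand=0.4)

```text
time_s: 23.82
tcp_pos: [0.4666, -0.1768, 0.0133]
eef_rot: [-180.0, 0.0, 170.4]
contact_force: [0.5, 0.7, -0.4]
gripper_width: 0.0264
```

>>> apply_moves([
  [0,0,-0.15,0,0,0],
  [0,0,-0.35,0,0,0],
  [0,0,-0.6,0,0,0],
  [0,0,-0.6,0,0,0],
])

```text
time_s: 24.32
tcp_pos: [0.4692, -0.177, 0.1374]
eef_rot: [180.0, 0.5, 170.4]
contact_force: [-0.1, -0.7, -1.0]
gripper_width: 0.0264
```

Run:
```python
from h import *
s=status.get_state();print(s["time_s"],s["tcp_pos"],s["eef_rot"],s["gripper_width"],s["joints"][5])
t,d=imaging.capture("wrist"); cv2.imwrite("pics/w11.png",t)
t,d=imaging.capture("top"); cv2.imwrite("pics/t11.png",t)
for k,v in findkeys(t,imaging.camera_info("top")).items(): print(k,v)
```

```text
24.325 [ 0.46917593 -0.17702669  0.13743038] [179.98208891   0.45721552 170.42818619] 0.02639752925367118 -101.50232006356246
black [(array([0.6815, 0.2828]), 95.2, 0.143), (array([0.4444, 0.3486]), -87.1, 0.064), (array([0.365, 0.078]), 1.1, 0.113)]
orange [(array([0.6708, 0.1243]), 144.3, 0.083)]
red [(array([0.5764, 0.198 ]), -150.2, 0.083)]
blue [(array([0.4195, 0.1953]), -0.4, 0.079), (array([0.3248, 0.5695]), -125.5, 0.085)]
```

View pics/w11.png

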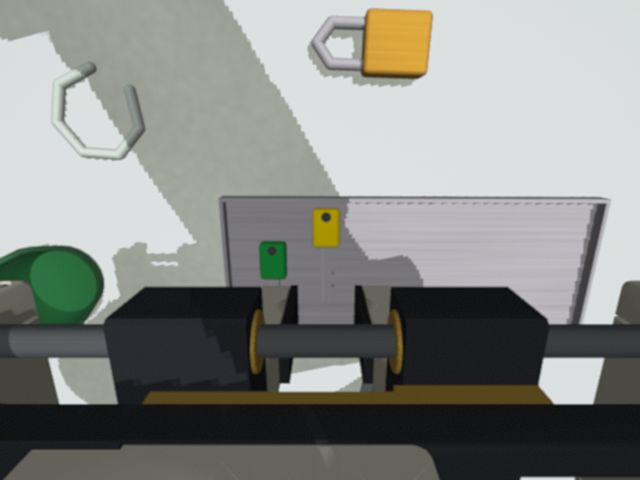

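>>> apply_moves([
  [0,0.28,0,0,0,-0.1],
  [0,0.56,0,0,0,-0.2],
  [0,0.84,0,0,0,-0.3],
  [0,1,0,0,0,-0.42],
  [0,1,0,0,0,-0.53],
  [0,1,0,0,0,-0.65],
  [0,1,0,0,0,-0.76],
  [0,1,0,0,0,-0.87],
  [0,1,0,0,0,-0.98],
], hand=0)

```text
time_s: 25.55
tcp_pos: [0.4991, 0.0202, 0.1323]
eef_rot: [179.9, -0.1, -101.1]
contact_force: [0.1, -0.1, 0.3]
gripper_width: 0.0436
```

Run:
```python
from h import *
s=status.get_state();print(s["time_s"],s["tcp_pos"],s["eef_rot"],s["gripper_width"],s["joints"][5])
go((.6708,.1243,.09),-35.8)
```

```text
25.55 [0.49909732 0.02015613 0.13228816] [ 1.79948164e+02 -7.42556694e-02 -1.01108195e+02] 0.04358310099074634 -36.0482915597948
shift [-0.677 -0.742  0.21 ] turn [ 0.001 -0.    -0.726]
```

>>> apply_moves([
  [-0.1,-0.25,0,0,0,-0.1],
  [-0.25,-0.45,0,0,0,-0.2],
  [-0.45,-0.65,0,0,0,-0.31],
  [-0.68,-0.74,0,0,0,-0.42],
  [-0.68,-0.74,0.1,0,0,-0.53],
  [-0.68,-0.74,0.2,0,0,-0.64],
  [-0.68,-0.74,0.21,0,0,-0.726],
  [-0.68,-0.74,0.21,0,0,-0.726],
  [-0.68,-0.74,0.21,0,0,-0.726],
])

```text
time_s: 26.68
tcp_pos: [0.6702, 0.1249, 0.0893]
eef_rot: [179.9, 0.0, -35.9]
contact_force: [0.2, -0.4, 0.4]
gripper_width: 0.0441
```

Run:
```python
from h import *
s=status.get_state();print(s["time_s"],s["tcp_pos"],s["eef_rot"],s["gripper_width"],s["joints"][5])
go((.6708,.1243,.006),-35.8)
t,d=imaging.capture("wrist"); cv2.imwrite("pics/w12.png",t)
```

```text
26.675 [0.67023513 0.1248998  0.08933938] [ 1.79860761e+02  4.26021969e-02 -3.59419862e+01] 0.04405920174158927 27.12992517493659
shift [ 0.004 -0.     0.417] turn [ 0.002  0.    -0.002]
```

View pics/w12.png

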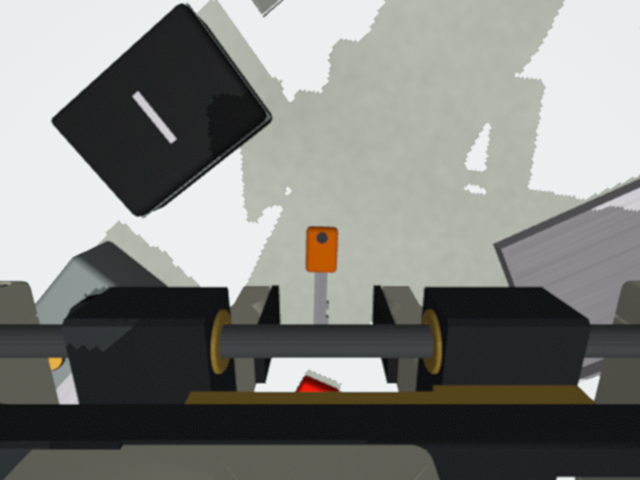

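Run:
```python
from h import *
ci=imaging.camera_info("top");D=np.load("pics/top0.npy");T=ci["T"];v,u=np.mgrid[0:480,0:640]
P=np.stack([(u-ci["cx"])/ci["fx"]*D,-(v-ci["cy"])/ci["fy"]*D,-D],-1)@T[:3,:3].T+T[:3,3]
q=P[166:177,224:235]; print(q[...,2].max(), q[5,5]); q=P[155:196,190:245];print(np.percentile(q[...,2],98))
```

```text
1.5797279080575064 [0.71793358 0.25308864 0.06548745]
0.059692561961122895
```

>>> apply_moves([
  [0,0,0.15,0,0,0],
  [0,0,0.3,0,0,0],
  [0,0,0.4,0,0,0],
  [0,0,0.415,0,0,0],
  [0,0,0.415,0,0,0],
])

```text
time_s: 27.35
tcp_pos: [0.6707, 0.125, 0.0074]
eef_rot: [179.9, -0.0, -35.9]
contact_force: [0.5, -0.3, -0.0]
gripper_width: 0.0437
```

>>> apply_moves([
  [0,0,0,0,0,0],
  [0,0,0,0,0,0],
  [0,0,0,0,0,0],
  [0,0,0,0,0,0],
  [0,0,0,0,0,0],
], hand=1)

```text
time_s: 27.98
tcp_pos: [0.6711, 0.1252, 0.0081]
eef_rot: [180.0, -0.0, -35.9]
contact_force: [-1.7, 0.8, 5.7]
gripper_width: 0.0213
```

>>> apply_moves([
  [0,0,-0.2,0,0,0],
  [0,0,-0.45,0,0,0],
  [0,0,-0.6,0,0,0],
  [0,0,-0.6,0,0,0],
])

```text
time_s: 28.48
tcp_pos: [0.6725, 0.1258, 0.1311]
eef_rot: [-179.8, -0.2, -35.9]
contact_force: [-0.5, 0.2, -0.8]
gripper_width: 0.0217
```

Run:
```python
from h import *
s=status.get_state();print(s["time_s"],s["tcp_pos"],s["eef_rot"],s["gripper_width"],s["joints"][5])
go((.498,.06,.13),-35.8)
```

```text
28.475 [0.67253308 0.1258004  0.13113184] [-179.78874671   -0.19008855  -35.91791346] 0.021679355322504174 27.122841565088535
shift [-0.514  0.778  0.001] turn [-0.002 -0.002 -0.001]
```

>>> apply_moves([
  [-0.13,0.2,0,0,0,0.1],
  [-0.26,0.4,0,0,0,0.2],
  [-0.39,0.6,0,0,0,0.3],
  [-0.51,0.78,0,0,0,0.41],
  [-0.51,0.78,0,0,0,0.52],
  [-0.51,0.78,0,0,0,0.63],
  [-0.51,0.78,0,0,0,0.74],
  [-0.51,0.78,0,0,0,0.85],
  [-0.51,0.78,0,0,0,0.96],
  [-0.51,0.78,0,0,0,1],
  [-0.51,0.78,0,0,0,1],
])

```text
time_s: 29.85
tcp_pos: [0.4977, 0.059, 0.1293]
eef_rot: [-179.9, 0.1, -125.9]
contact_force: [-0.0, 0.4, 0.4]
gripper_width: 0.0216
```

Run:
```python
from h import *
s=status.get_state();print(s["time_s"],s["tcp_pos"],s["eef_rot"],s["gripper_width"],s["joints"][5])
go((.498,-.138,.13),170.4)
```

```text
29.85 [0.49772964 0.05901575 0.12926819] [-1.79865776e+02  1.26782928e-01 -1.25898618e+02] 0.021553659275372113 -65.26990491981259
shift [ 0.797 -0.579 -0.004] turn [-0.001  0.002  0.708]
```

>>> apply_moves([
  [0.2,-0.15,0,0,0,0.11],
  [0.4,-0.3,0,0,0,0.22],
  [0.6,-0.45,0,0,0,0.33],
  [0.8,-0.58,0,0,0,0.44],
  [0.8,-0.58,0,0,0,0.55],
  [0.8,-0.58,0,0,0,0.66],
  [0.8,-0.58,0,0,0,0.708],
  [0.8,-0.58,0,0,0,0.708],
  [0.8,-0.58,0,0,0,0.708],
])

```text
time_s: 30.98
tcp_pos: [0.4977, -0.1386, 0.1289]
eef_rot: [179.9, 0.1, 170.5]
contact_force: [-0.8, -0.7, -0.7]
gripper_width: 0.0213
```

Run:
```python
from h import *
s=status.get_state();print(s["time_s"],s["tcp_pos"],s["eef_rot"],s["gripper_width"],s["joints"][5])
go((.498,-.138,.012),170.4)
```

```text
30.975 [ 0.49766899 -0.13857661  0.12890403] [1.79948955e+02 1.47803451e-01 1.70521105e+02] 0.021347018285078574 -105.69872934866632
shift [0.    0.003 0.585] turn [0.001 0.002 0.001]
```

>>> apply_moves([
  [0,0,0.2,0,0,0],
  [0,0,0.4,0,0,0],
  [0,0,0.5,0,0,0],
  [0,0,0.56,0,0,0],
  [0,0,0.58,0,0,0],
  [0,0,0.58,0,0,0],
])

```text
time_s: 31.72
tcp_pos: [0.4984, -0.1385, 0.0133]
eef_rot: [179.9, 0.2, 170.6]
contact_force: [0.4, -0.4, -0.1]
gripper_width: 0.0212
```

>>> apply_moves([
  [0,0,0,0,0,0],
  [0,0,0,0,0,0],
  [0,0,0,0,0,0],
], hand=0.4)

```text
time_s: 32.1
tcp_pos: [0.4986, -0.1385, 0.0137]
eef_rot: [179.9, 0.2, 170.6]
contact_force: [-0.3, -0.5, -0.9]
gripper_width: 0.0264
```

>>> apply_moves([
  [0,0,-0.15,0,0,0],
  [0,0,-0.35,0,0,0],
  [0,0,-0.6,0,0,0],
  [0,0,-0.6,0,0,0],
])

```text
time_s: 32.6
tcp_pos: [0.5008, -0.1386, 0.1379]
eef_rot: [179.9, 0.7, 170.6]
contact_force: [0.3, -0.1, -1.2]
gripper_width: 0.0262
```

Run:
```python
from h import *
s=status.get_state();print(s["time_s"],s["tcp_pos"],s["eef_rot"],s["gripper_width"],s["joints"][5])
t,d=imaging.capture("wrist"); cv2.imwrite("pics/w13.png",t)
t,d=imaging.capture("top"); cv2.imwrite("pics/t13.png",t)
for k,v in findkeys(t,imaging.camera_info("top")).items(): print(k,v)
go((.4195,.1955,.13),180)
```

```text
32.6 [ 0.50080327 -0.13856899  0.13794779] [179.85618899   0.68397938 170.59474626] 0.026196870664838445 -105.66939425614333
black [(array([0.6814, 0.2829]), 95.2, 0.143), (array([0.4444, 0.3486]), -88.0, 0.059)]
blue [(array([0.4195, 0.1953]), -0.1, 0.079), (array([0.3255, 0.5698]), -125.7, 0.085)]
shift [0.663 1.582 0.02 ] turn [ 0.001  0.004 -0.105]
```

View pics/w13.png

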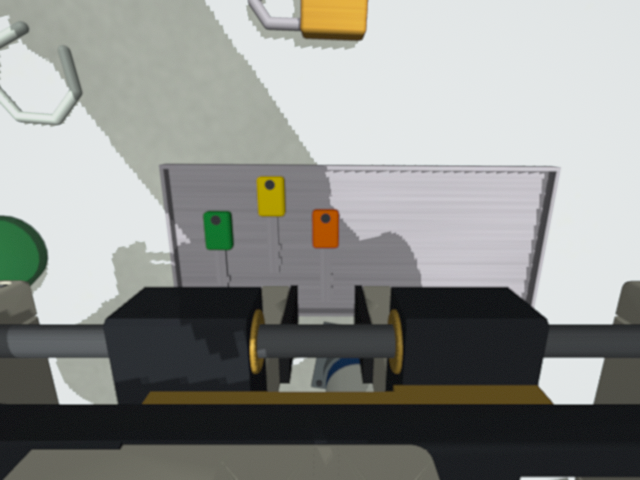

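>>> apply_moves([
  [0.1,0.26,0,0,0,0],
  [0.2,0.52,0,0,0,0],
  [0.3,0.78,0,0,0,0],
  [0.4,1,0,0,0,0],
  [0.4,1,0,0,0,0],
], hand=0)

```text
time_s: 33.33
tcp_pos: [0.4509, 0.0742, 0.1331]
eef_rot: [179.9, 0.2, 170.8]
contact_force: [0.5, -0.2, -1.2]
gripper_width: 0.0436
```

Run:
```python
from h import *
go((.4195,.1955,.09),180)
```

```text
shift [0.253 0.573 0.215] turn [ 0.     0.003 -0.102]
```

>>> apply_moves([
  [0.12,0.28,0,0,0,-0.05],
  [0.25,0.57,0.1,0,0,-0.1],
  [0.25,0.57,0.2,0,0,-0.1],
  [0.25,0.57,0.21,0,0,-0.1],
  [0.25,0.57,0.21,0,0,-0.1],
])

```text
time_s: 33.95
tcp_pos: [0.4201, 0.1937, 0.0907]
eef_rot: [-179.9, 0.2, 179.7]
contact_force: [-0.5, -0.6, -0.1]
gripper_width: 0.0437
```

Run:
```python
from h import *
go((.4195,.1955,.006),180)
t,d=imaging.capture("wrist"); cv2.imwrite("pics/w14.png",t)
```

```text
shift [0.004 0.01  0.424] turn [-0.001  0.002 -0.003]
```

View pics/w14.png

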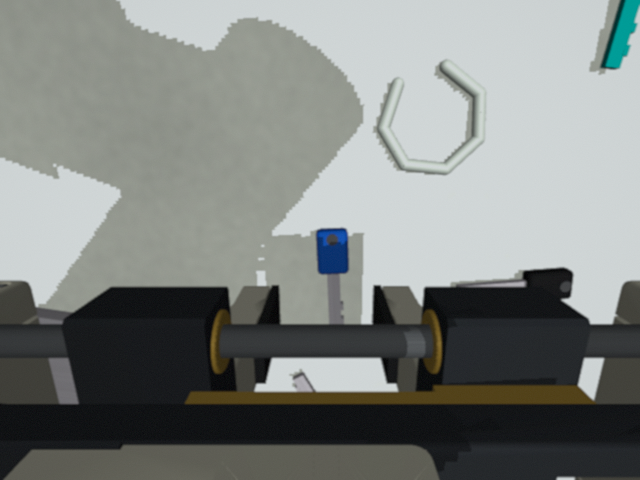

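>>> apply_moves([
  [0,0.01,0.15,0,0,0],
  [0,0.01,0.3,0,0,0],
  [0,0.01,0.4,0,0,0],
  [0,0.01,0.425,0,0,0],
  [0,0.01,0.425,0,0,0],
])

```text
time_s: 34.62
tcp_pos: [0.4212, 0.1957, 0.0067]
eef_rot: [180.0, 0.3, 179.7]
contact_force: [0.5, 0.0, -0.2]
gripper_width: 0.0437
```

>>> apply_moves([
  [0,0,0,0,0,0],
  [0,0,0,0,0,0],
  [0,0,0,0,0,0],
  [0,0,0,0,0,0],
  [0,0,0,0,0,0],
], hand=1)

```text
time_s: 35.25
tcp_pos: [0.4216, 0.1961, 0.0073]
eef_rot: [180.0, 0.3, 179.7]
contact_force: [-0.9, 0.1, 7.8]
gripper_width: 0.0217
```

>>> apply_moves([
  [0,0,-0.2,0,0,0],
  [0,0,-0.45,0,0,0],
  [0,0,-0.6,0,0,0],
  [0,0,-0.6,0,0,0],
])

```text
time_s: 35.75
tcp_pos: [0.422, 0.1971, 0.1297]
eef_rot: [179.7, 0.5, 179.7]
contact_force: [0.5, -0.5, -0.9]
gripper_width: 0.0217
```

Run:
```python
from h import *
s=status.get_state();print(s["time_s"],s["tcp_pos"],s["eef_rot"],s["gripper_width"],s["joints"][5])
go((.48,-.092,.13),170.4)
```

```text
35.75 [0.42198308 0.19710921 0.12967098] [179.73484893   0.49641577 179.71021939] 0.02166775925227986 -139.99972006709135
shift [-0.297 -1.444 -0.006] turn [0.003 0.005 0.103]
```

>>> apply_moves([
  [-0.06,-0.28,0,0.003,0.005,0.05],
  [-0.12,-0.56,0,0.003,0.005,0.103],
  [-0.18,-0.84,0,0.003,0.005,0.103],
  [-0.21,-1,0,0.003,0.005,0.103],
  [-0.21,-1,0,0.003,0.005,0.103],
])

```text
time_s: 36.38
tcp_pos: [0.4622, -0.0052, 0.1278]
eef_rot: [-180.0, -0.1, 170.2]
contact_force: [-0.1, 0.6, -0.9]
gripper_width: 0.0216
```

Run:
```python
from h import *
go((.48,-.092,.0115),170.4)
```

```text
shift [-0.163 -0.412  0.582] turn [-0.    -0.001 -0.002]
```

>>> apply_moves([
  [-0.1,-0.25,0,0,0,0],
  [-0.16,-0.41,0,0,0,0],
  [-0.16,-0.41,0,0,0,0],
  [-0.16,-0.41,0.2,0,0,0],
  [-0.16,-0.41,0.4,0,0,0],
  [-0.16,-0.41,0.5,0,0,0],
  [-0.16,-0.41,0.56,0,0,0],
  [-0.16,-0.41,0.578,0,0,0],
  [-0.16,-0.41,0.578,0,0,0],
])

```text
time_s: 37.5
tcp_pos: [0.4799, -0.0911, 0.0126]
eef_rot: [-180.0, -0.1, 170.3]
contact_force: [0.8, -0.0, 0.5]
gripper_width: 0.0216
```

>>> apply_moves([
  [0,0,0,0,0,0],
  [0,0,0,0,0,0],
  [0,0,0,0,0,0],
], hand=0.4)

```text
time_s: 37.88
tcp_pos: [0.4801, -0.0911, 0.013]
eef_rot: [-180.0, -0.0, 170.3]
contact_force: [0.0, 0.1, 1.2]
gripper_width: 0.0261
```

>>> apply_moves([
  [0,0,-0.15,0,0,0],
  [0,0,-0.35,0,0,0],
  [0,0,-0.6,0,0,0],
  [0,0,-0.6,0,0,0],
])

```text
time_s: 38.38
tcp_pos: [0.4828, -0.0909, 0.1371]
eef_rot: [179.9, 0.4, 170.3]
contact_force: [0.5, 0.7, -0.1]
gripper_width: 0.0263
```

Run:
```python
from h import *
s=status.get_state();print(s["time_s"],s["tcp_pos"],s["eef_rot"],s["gripper_width"],s["joints"][5])
t,d=imaging.capture("wrist"); cv2.imwrite("pics/w15.png",t)
t,d=imaging.capture("top"); cv2.imwrite("pics/t15.png",t)
for k,v in findkeys(t,imaging.camera_info("top")).items(): print(k,v)
```

```text
38.375 [ 0.48279013 -0.09089947  0.13708422] [179.87838565   0.40274081 170.28582804] 0.0262702592961966 -112.09303104104139
black [(array([0.6815, 0.2828]), 95.2, 0.143), (array([0.4444, 0.3486]), -88.7, 0.045), (array([0.3425, 0.1754]), 11.9, 0.071)]
blue [(array([0.3254, 0.5697]), -125.7, 0.085)]
```

View pics/w15.png

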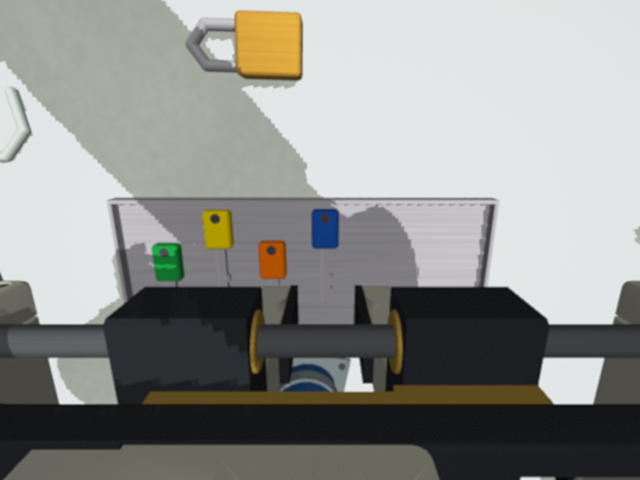

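View pics/t15.png

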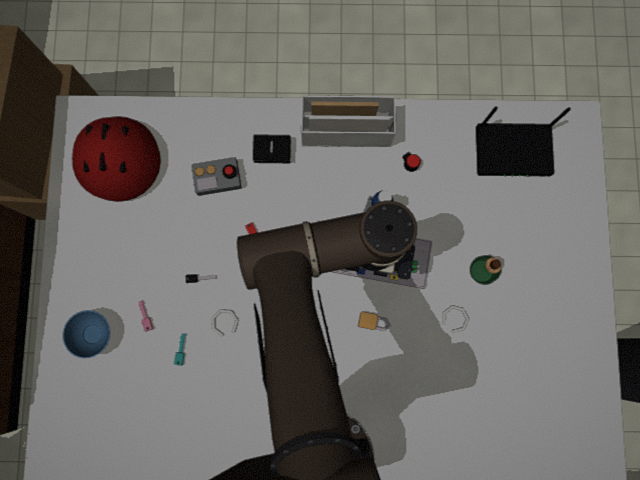

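>>> apply_moves([
  [-0.04,0.28,0,0,0,-0.1],
  [-0.08,0.56,0,0,0,-0.2],
  [-0.12,0.84,0,0,0,-0.31],
  [-0.15,1,0,0,0,-0.42],
  [-0.15,1,0,0,0,-0.44],
], hand=0)

```text
time_s: 39.1
tcp_pos: [0.5436, 0.1026, 0.1319]
eef_rot: [180.0, -0.1, -149.9]
contact_force: [-1.1, -1.2, -0.3]
gripper_width: 0.0436
```

Run:
```python
from h import *
t,d=imaging.capture("top"); cv2.imwrite("pics/t16.png",t)
for k,v in findkeys(t,imaging.camera_info("top")).items(): print(k,v)
go((.5764,.198,.09),-150.3)
```

```text
blue [(array([0.3254, 0.5698]), 24.0, 0.048)]
shift [-0.387  0.334  0.209] turn [ 0.    -0.001  0.004]
```

>>> apply_moves([
  [-0.2,0.17,0,0,0,0],
  [-0.39,0.33,0.1,0,0,0],
  [-0.39,0.33,0.2,0,0,0],
  [-0.39,0.33,0.21,0,0,0],
  [-0.39,0.33,0.21,0,0,0],
])

```text
time_s: 39.78
tcp_pos: [0.5772, 0.1964, 0.0899]
eef_rot: [180.0, -0.2, -150.1]
contact_force: [1.0, 0.0, 1.6]
gripper_width: 0.0437
```

Run:
```python
from h import *
go((.5764,.198,.006),-150.3)
t,d=imaging.capture("wrist"); cv2.imwrite("pics/w16.png",t)
```

```text
shift [-0.002  0.009  0.419] turn [ 0.    -0.002  0.003]
```

View pics/w16.png

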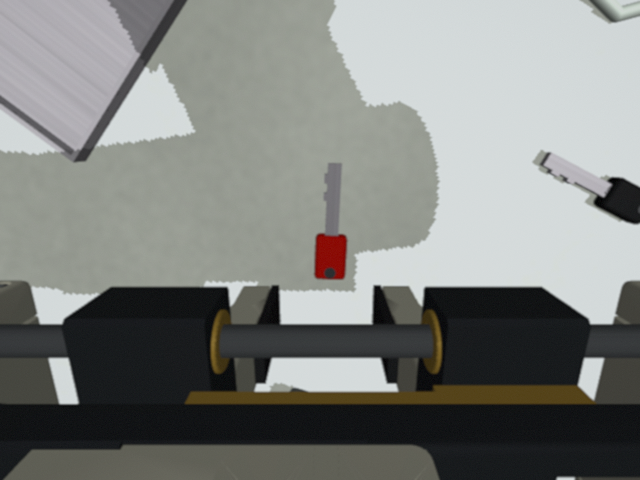

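>>> apply_moves([
  [0,0.01,0.15,0,0,0],
  [0,0.01,0.3,0,0,0],
  [0,0.01,0.4,0,0,0],
  [0,0.01,0.42,0,0,0],
  [0,0.01,0.42,0,0,0],
])

```text
time_s: 40.45
tcp_pos: [0.577, 0.1983, 0.0075]
eef_rot: [180.0, -0.0, -150.1]
contact_force: [0.1, -0.1, -0.2]
gripper_width: 0.0438
```

>>> apply_moves([
  [0,0,0,0,0,0],
  [0,0,0,0,0,0],
  [0,0,0,0,0,0],
  [0,0,0,0,0,0],
  [0,0,0,0,0,0],
], hand=1)

```text
time_s: 41.08
tcp_pos: [0.5773, 0.1985, 0.0081]
eef_rot: [-180.0, 0.0, -150.1]
contact_force: [-1.2, -0.0, 5.6]
gripper_width: 0.0215
```

>>> apply_moves([
  [0,0,-0.2,0,0,0],
  [0,0,-0.45,0,0,0],
  [0,0,-0.6,0,0,0],
  [0,0,-0.6,0,0,0],
])

```text
time_s: 41.58
tcp_pos: [0.5786, 0.1993, 0.1309]
eef_rot: [180.0, 0.3, -150.1]
contact_force: [-0.3, 0.3, -1.3]
gripper_width: 0.0216
```

Run:
```python
from h import *
s=status.get_state();print(s["time_s"],s["tcp_pos"],s["eef_rot"],s["gripper_width"],s["joints"])
go((.513,-.052,.13),-9.6)
```

```text
41.575 [0.57859542 0.19934612 0.1309467 ] [ 179.98598783    0.31553842 -150.05093263] 0.021575647770446408 [ 3.72927848e+01  1.88690160e+01 -1.51213368e+01  3.20019159e-02
 -5.56949102e+01 -9.73616425e+01]
shift [ 0.912 -0.925 -0.001] turn [-0.004  0.002 -1.561]
```

>>> apply_moves([
  [0.15,-0.15,0,0,0,-0.1],
  [0.3,-0.3,0,0,0,-0.2],
  [0.45,-0.45,0,0,0,-0.31],
  [0.6,-0.6,0,0,0,-0.42],
  [0.6,-0.6,0,0,0,-0.53],
  [0.6,-0.6,0,0,0,-0.64],
  [0.6,-0.6,0,0,0,-0.75],
  [0.6,-0.6,0,0,0,-0.86],
  [0.6,-0.6,0,0,0,-0.96],
  [0.6,-0.6,0,0,0,-0.96],
])

```text
time_s: 42.82
tcp_pos: [0.5339, 0.0353, 0.1293]
eef_rot: [-179.8, 0.1, -63.7]
contact_force: [-0.2, 0.0, -0.5]
gripper_width: 0.0216
```

Run:
```python
from h import *
s=status.get_state();print(s["time_s"],s["tcp_pos"],s["eef_rot"],s["gripper_width"],s["joints"][5])
go((.513,-.052,.13),-9.6)
```

```text
42.825 [0.53386975 0.03528539 0.12927015] [-1.79784177e+02  5.19660213e-02 -6.37227124e+01] 0.021626405415970124 1.5762783148517558
shift [ 0.345  0.287 -0.005] turn [-0.002 -0.001 -0.601]
```

>>> apply_moves([
  [0.17,0.14,0,0,0,-0.11],
  [0.34,0.28,0,0,0,-0.22],
  [0.345,0.287,0,0,0,-0.33],
  [0.345,0.287,0,0,0,-0.44],
  [0.345,0.287,0,0,0,-0.55],
  [0.345,0.287,0,0,0,-0.6],
  [0.345,0.287,0,0,0,-0.6],
  [0.345,0.287,0,0,0,-0.6],
])

```text
time_s: 43.82
tcp_pos: [0.5128, -0.052, 0.1287]
eef_rot: [-179.8, -0.1, -9.9]
contact_force: [-0.5, -0.6, -0.3]
gripper_width: 0.0217
```

Run:
```python
from h import *
s=status.get_state();print(s["time_s"],s["tcp_pos"],s["eef_rot"],s["gripper_width"],s["joints"][5])
go((.513,-.052,.012),-9.6)
t,d=imaging.capture("wrist"); cv2.imwrite("pics/w17.png",t)
```

```text
43.825 [ 0.51278032 -0.05201198  0.1287014 ] [-1.79840823e+02 -1.17595065e-01 -9.91894586e+00] 0.021664885282814222 64.16965760395115
shift [-0.     0.001  0.584] turn [-0.002 -0.001 -0.004]
```

View pics/w17.png

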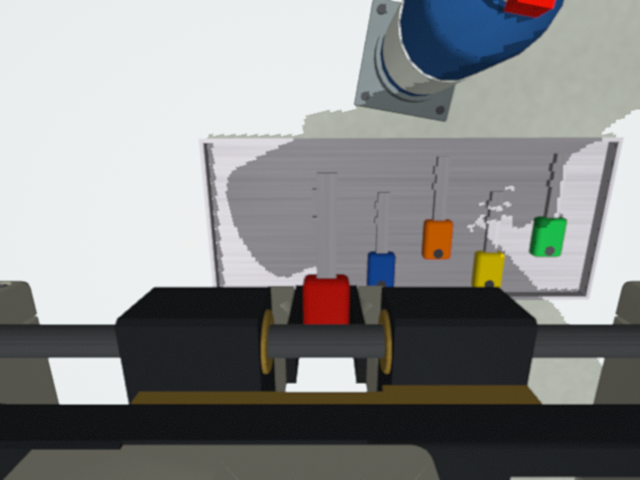

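>>> apply_moves([
  [0,0,0.2,0,0,0],
  [0,0,0.4,0,0,0],
  [0,0,0.5,0,0,0],
  [0,0,0.56,0,0,0],
  [0,0,0.58,0,0,0],
  [0,0,0.58,0,0,0],
])

```text
time_s: 44.62
tcp_pos: [0.5135, -0.0516, 0.0132]
eef_rot: [-179.8, -0.2, -9.9]
contact_force: [-0.4, -0.4, -1.5]
gripper_width: 0.0217
```

>>> apply_moves([
  [0,0,0,0,0,0],
  [0,0,0,0,0,0],
  [0,0,0,0,0,0],
], hand=0.4)

```text
time_s: 45.0
tcp_pos: [0.5138, -0.0516, 0.0136]
eef_rot: [-179.8, -0.2, -9.9]
contact_force: [-0.2, 0.5, 1.1]
gripper_width: 0.0263
```

>>> apply_moves([
  [0,0,-0.15,0,0,0],
  [0,0,-0.35,0,0,0],
  [0,0,-0.6,0,0,0],
  [0,0,-0.6,0,0,0],
])

```text
time_s: 45.5
tcp_pos: [0.516, -0.0515, 0.1378]
eef_rot: [-179.6, -0.6, -9.9]
contact_force: [-1.5, -0.0, -1.1]
gripper_width: 0.0259
```

Run:
```python
from h import *
s=status.get_state();print(s["time_s"],s["tcp_pos"],s["eef_rot"],s["gripper_width"],s["joints"][5])
t,d=imaging.capture("wrist"); cv2.imwrite("pics/w18.png",t)
t,d=imaging.capture("top"); cv2.imwrite("pics/t18.png",t)
for k,v in findkeys(t,imaging.camera_info("top")).items(): print(k,v)
go((.4444,.3486,.13),-87)
```

```text
45.5 [ 0.51596361 -0.05146567  0.1378311 ] [-179.64782646   -0.64167022   -9.86053835] 0.025944256045064656 64.1856701994807
black [(array([0.6815, 0.2826]), 95.4, 0.143), (array([0.4444, 0.3487]), -88.5, 0.059)]
blue [(array([0.3252, 0.5697]), -125.7, 0.085)]
shift [-0.684 -1.913  0.025] turn [-0.004 -0.001  0.857]
```

View pics/w18.png

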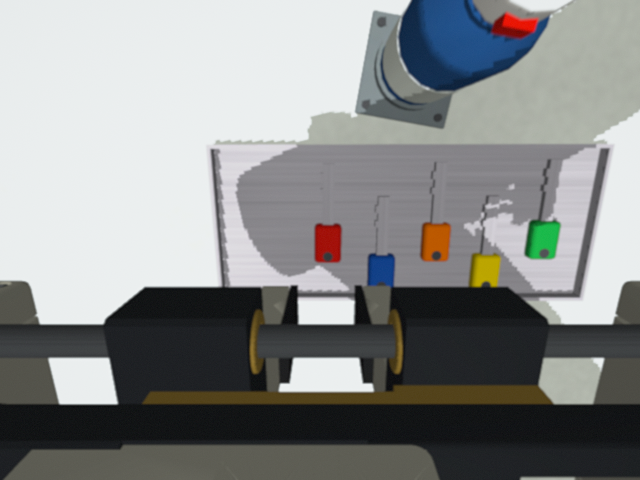

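View pics/t18.png

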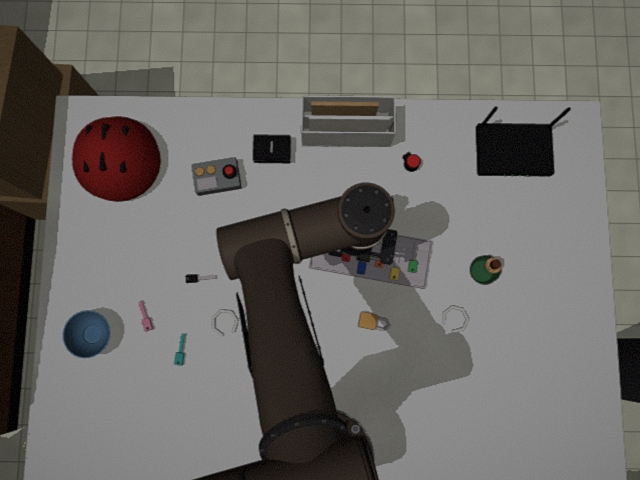

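>>> apply_moves([
  [-0.1,-0.28,0,0,0,0.1],
  [-0.2,-0.56,0,0,0,0.2],
  [-0.3,-0.84,0,0,0,0.31],
  [-0.36,-1,0,0,0,0.42],
  [-0.36,-1,0,0,0,0.53],
  [-0.36,-1,0,0,0,0.64],
  [-0.36,-1,0,0,0,0.75],
  [-0.36,-1,0,0,0,0.85],
], hand=0)

```text
time_s: 46.6
tcp_pos: [0.4759, 0.1571, 0.133]
eef_rot: [-179.8, 0.1, -86.7]
contact_force: [0.5, -0.0, -0.1]
gripper_width: 0.0437
```

Run:
```python
from h import *
go((.4444,.3486,.09),-86)
```

```text
shift [-0.964  0.103  0.216] turn [-0.002  0.001 -0.008]
```

>>> apply_moves([
  [-0.28,0.03,0,0,0,0],
  [-0.56,0.06,0,0,0,0],
  [-0.84,0.1,0,0,0,0],
  [-0.96,0.1,0.1,0,0,-0.008],
  [-0.96,0.1,0.21,0,0,-0.008],
  [-0.96,0.1,0.21,0,0,-0.008],
])

```text
time_s: 47.35
tcp_pos: [0.4436, 0.3462, 0.0882]
eef_rot: [179.9, -0.2, -86.0]
contact_force: [0.7, 0.1, -0.5]
gripper_width: 0.0442
```

Run:
```python
from h import *
go((.4444,.3486,.006),-86)
t,d=imaging.capture("wrist"); cv2.imwrite("pics/w19.png",t)
```

```text
shift [-0.013 -0.005  0.411] turn [ 0.001 -0.002  0.   ]
```

View pics/w19.png

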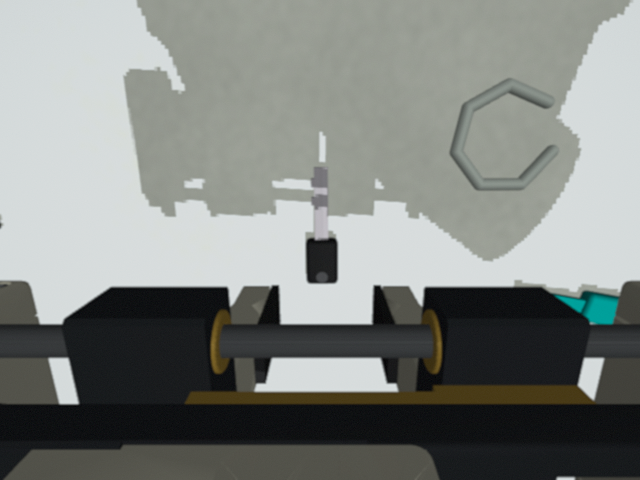

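>>> apply_moves([
  [-0.01,-0.005,0.15,0,0,0],
  [-0.01,-0.005,0.3,0,0,0],
  [-0.01,-0.005,0.4,0,0,0],
  [-0.01,-0.005,0.41,0,0,0],
  [-0.01,-0.005,0.41,0,0,0],
])

```text
time_s: 48.02
tcp_pos: [0.4459, 0.3489, 0.0086]
eef_rot: [-179.9, -0.1, -86.0]
contact_force: [-0.7, -0.4, 0.2]
gripper_width: 0.0439
```

>>> apply_moves([
  [0,0,0,0,0,0],
  [0,0,0,0,0,0],
  [0,0,0,0,0,0],
  [0,0,0,0,0,0],
  [0,0,0,0,0,0],
], hand=1)

```text
time_s: 48.65
tcp_pos: [0.4461, 0.3492, 0.0092]
eef_rot: [-179.9, -0.0, -86.0]
contact_force: [-1.1, -0.1, 5.4]
gripper_width: 0.0214
```

>>> apply_moves([
  [0,0,-0.2,0,0,0],
  [0,0,-0.45,0,0,0],
  [0,0,-0.6,0,0,0],
  [0,0,-0.6,0,0,0],
])

```text
time_s: 49.15
tcp_pos: [0.4467, 0.3505, 0.1318]
eef_rot: [-179.7, 0.2, -86.0]
contact_force: [-0.6, -0.1, -0.1]
gripper_width: 0.0214
```

Run:
```python
from h import *
s=status.get_state();print(s["time_s"],s["tcp_pos"],s["eef_rot"],s["gripper_width"],s["joints"][5])
go((.495,-.007,.13),-9.6)
```

```text
49.15 [0.44672325 0.35050037 0.13181694] [-179.68944143    0.19474103  -85.97264467] 0.021351619714437914 -54.02838805029179
shift [ 1.8   -0.115  0.004] turn [-0.004 -0.    -0.849]
```

>>> apply_moves([
  [0.25,-0.02,0,0,0,-0.1],
  [0.5,-0.03,0,0,0,-0.2],
  [0.75,-0.05,0,0,0,-0.31],
  [0.95,-0.06,0,0,0,-0.42],
  [0.95,-0.06,0,0,0,-0.53],
  [0.95,-0.06,0,0,0,-0.64],
  [0.95,-0.06,0,0,0,-0.75],
  [0.95,-0.06,0,0,0,-0.85],
  [0.95,-0.06,0,0,0,-0.85],
])

```text
time_s: 50.28
tcp_pos: [0.4714, 0.1614, 0.1302]
eef_rot: [-179.8, -0.2, -9.5]
contact_force: [-0.2, 0.1, -0.6]
gripper_width: 0.0217
```

Run:
```python
from h import *
s=status.get_state();print(s["tcp_pos"])
go((.495,-.007,.0125),-9.6)
```

```text
[0.4714438  0.16139898 0.13017954]
shift [0.254 0.813 0.586] turn [-0.002 -0.002  0.001]
```

>>> apply_moves([
  [0.08,0.27,0,0,0,0],
  [0.16,0.54,0,0,0,0],
  [0.25,0.78,0,0,0,0],
  [0.255,0.815,0,0,0,0],
  [0.255,0.815,0.05,0,0,0],
  [0.255,0.815,0.2,0,0,0],
  [0.255,0.815,0.4,0,0,0],
  [0.255,0.815,0.5,0,0,0],
  [0.255,0.815,0.56,0,0,0],
  [0.255,0.815,0.58,0,0,0],
  [0.255,0.815,0.58,0,0,0],
])

```text
time_s: 51.65
tcp_pos: [0.4954, -0.0071, 0.014]
eef_rot: [-179.8, -0.2, -9.5]
contact_force: [0.9, -0.6, 0.2]
gripper_width: 0.0212
```

>>> apply_moves([
  [0,0,0,0,0,0],
  [0,0,0,0,0,0],
  [0,0,0,0,0,0],
], hand=0.4)

```text
time_s: 52.02
tcp_pos: [0.4956, -0.007, 0.0144]
eef_rot: [-179.8, -0.2, -9.5]
contact_force: [0.6, 0.0, 0.7]
gripper_width: 0.0262
```

>>> apply_moves([
  [0,0,-0.15,0,0,0],
  [0,0,-0.35,0,0,0],
  [0,0,-0.6,0,0,0],
  [0,0,-0.85,0,0,0],
  [0,0,-0.95,0,0,0],
  [0,0,-0.95,0,0,0],
])

```text
time_s: 52.78
tcp_pos: [0.4956, -0.0074, 0.2064]
eef_rot: [-179.7, -0.5, -9.5]
contact_force: [-1.1, -0.2, -1.5]
gripper_width: 0.0261
```

Run:
```python
from h import *
s=status.get_state();print(s["time_s"],s["tcp_pos"],s["eef_rot"],s["gripper_width"],s["joints"][5])
t,d=imaging.capture("wrist"); cv2.imwrite("pics/w20.png",t)
t,d=imaging.capture("scene"); cv2.imwrite("pics/s20.png",t)
go((.628,-.1355,.21),-9.6)
```

```text
52.775 [ 0.49557151 -0.00738899  0.20638374] [-179.65812464   -0.45140002   -9.54613815] 0.026123902473995694 58.61905039492292
shift [ 0.766  0.519 -0.03 ] turn [-0.003 -0.002  0.   ]
```

View pics/w20.png

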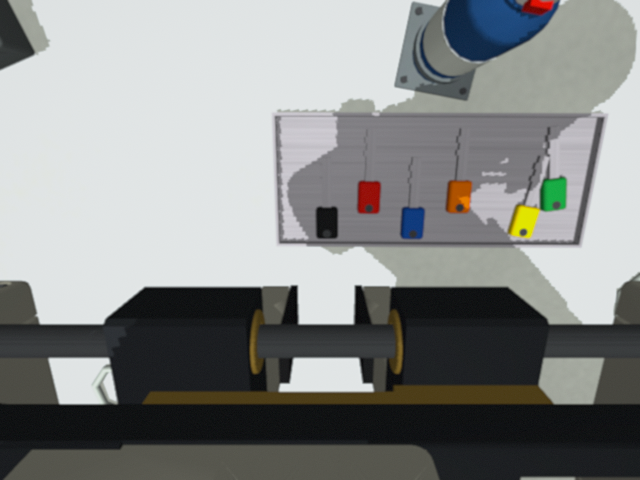

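View pics/s20.png

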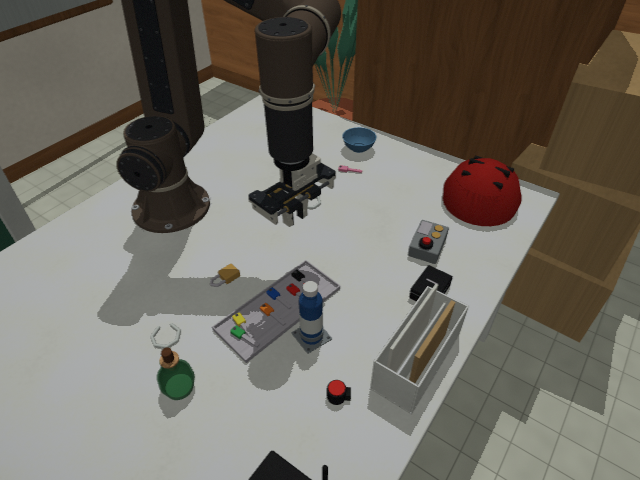

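Run:
```python
from h import *
w=imaging.camera_info("wrist")
p=cv2.imread("pics/w20.png"); cv2.imwrite("pics/w20z.png",cv2.resize(p[100:260,450:620],None,fx=4.5,fy=3.7,interpolation=cv2.INTER_CUBIC))
hsv=cv2.cvtColor(p,cv2.COLOR_BGR2HSV)
for n,(lo,hi) in {"yellow":((22,150,80),(35,255,255)),"green":((50,150,60),(80,255,255)),"red":((0,180,60),(5,255,255)),"blue":((105,150,50),(125,255,255)),"orange":((8,170,80),(18,255,255))}.items():
    m=cv2.inRange(hsv,lo,hi); m[:170]=0;m[245:]=0; m[:,:260]=0
    cs=max(cv2.findContours(m,0,2)[0],key=cv2.contourArea).reshape(-1,2)
    W=cast(w,cs,.015)[:,:2].astype(np.float32); rc=cv2.minAreaRect(W*1000); 
    bx=cv2.boxPoints(rc); e=bx[1]-bx[0],bx[2]-bx[1]; l=max(e,key=np.linalg.norm); a=np.degrees(np.arctan2(l[1],l[0])); a=(a+90)%180-90
    print(n,intray(np.array(rc[0])/1000),np.round(rc[1],1),round(a+9.6,1))
```

```text
yellow (np.float64(-0.0386), np.float64(-0.0848)) [23.3 30.4] -9.4
green (np.float64(-0.0119), np.float64(-0.1092)) [22.6 30.4] 9.2
red (np.float64(-0.0154), np.float64(0.067)) [19.6 29.1] -0.8
blue (np.float64(-0.0404), np.float64(0.0235)) [20.5 29.1] -0.2
orange (np.float64(-0.0148), np.float64(-0.0192)) [21.3 29.9] 0.6
```

View pics/w20z.png

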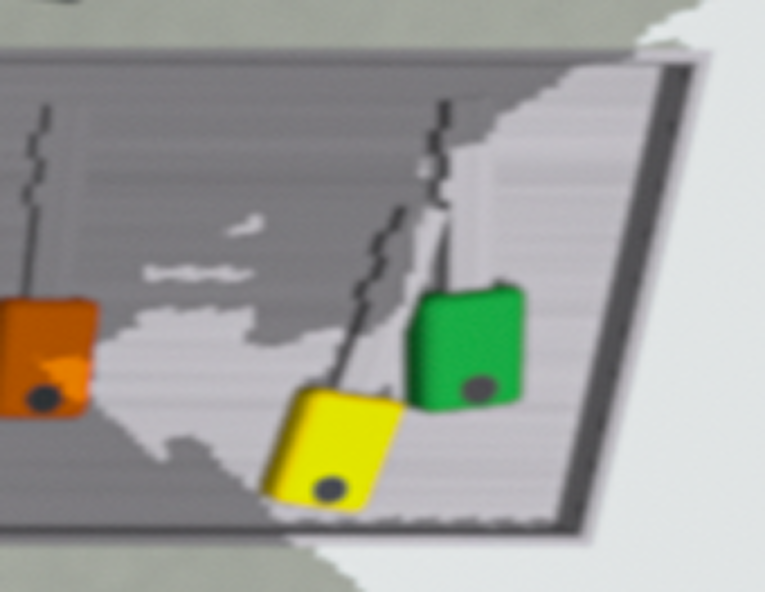

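>>> apply_moves([
  [0,0.28,0.05,0,0,0],
  [0,0.56,0.1,0,0,0],
  [0,0.84,0.1,0,0,0],
  [0,0.92,0.1,0,0,0],
  [0,0.92,0.1,0,0,0],
  [0,0.92,0.1,0,0,0],
])

```text
time_s: 53.62
tcp_pos: [0.4637, -0.1884, 0.1826]
eef_rot: [-179.8, -0.2, -9.5]
contact_force: [0.2, -0.5, 0.5]
gripper_width: 0.0264
```

Run:
```python
from h import *
s=status.get_state();print(s["time_s"],s["tcp_pos"],s["eef_rot"],s["gripper_width"],s["joints"][5])
t,d=imaging.capture("wrist"); cv2.imwrite("pics/w21.png",t)
```

```text
53.625 [ 0.46370375 -0.18839844  0.18263684] [-1.79760573e+02 -1.65149860e-01 -9.54550061e+00] 0.026383060441594306 80.32734308539227
```

View pics/w21.png

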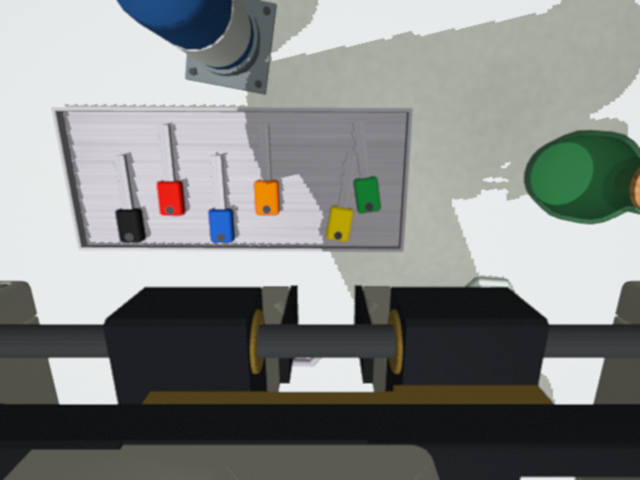

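Run:
```python
from h import *
w=imaging.camera_info("wrist")
p=cv2.imread("pics/w21.png"); cv2.imwrite("pics/w21z.png",cv2.resize(p[95:260,300:430],None,fx=5,fy=3.6,interpolation=cv2.INTER_CUBIC))
for n,a,b in(("yellow",(339,238),(348,152)),("green",(370,208),(359,124)),("orange",(267,210),(268,124)),("blue",(221,239),(219,154)),("red",(171,212),(167,125)),("black",(130,237),(123,155))):
    A,B=cast(w,[a,b],.010)[:,:2]; d=B-A; print(n,intray(A),intray(B),"len",np.linalg.norm(d).round(4),"ang rel tray",round(np.degrees(np.arctan2(d[1],d[0]))+9.6,1))
```

```text
yellow (np.float64(-0.0517), np.float64(-0.0875)) (np.float64(0.0272), np.float64(-0.0946)) len 0.0792 ang rel tray -5.1
green (np.float64(-0.0229), np.float64(-0.1158)) (np.float64(0.0508), np.float64(-0.1037)) len 0.0747 ang rel tray 9.4
orange (np.float64(-0.025), np.float64(-0.0205)) (np.float64(0.0507), np.float64(-0.0246)) len 0.0758 ang rel tray -3.1
blue (np.float64(-0.053), np.float64(0.0243)) (np.float64(0.0253), np.float64(0.02)) len 0.0784 ang rel tray -3.1
red (np.float64(-0.0271), np.float64(0.0688)) (np.float64(0.0497), np.float64(0.0634)) len 0.077 ang rel tray -4.0
black (np.float64(-0.0513), np.float64(0.1105)) (np.float64(0.0243), np.float64(0.1057)) len 0.0757 ang rel tray -3.7
```

View pics/w21z.png

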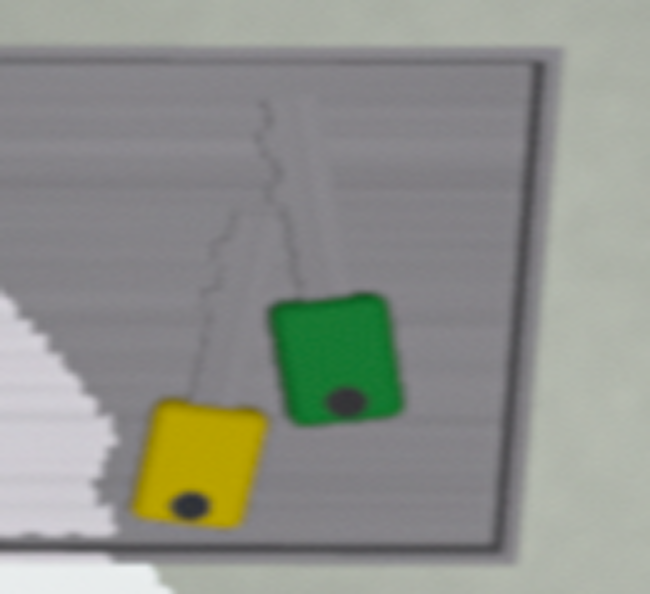

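Run:
```python
from h import *
go((.628,-.1355,.215),-9.6)
```

```text
shift [ 0.767 -0.396 -0.157] turn [-0.003 -0.002  0.001]
```

>>> apply_moves([
  [0,0,-0.2,0,0,0],
  [0,0,-0.25,0,0,0],
  [0.2,-0.1,-0.25,-0.003,-0.002,0],
  [0.4,-0.2,-0.25,-0.003,-0.002,0],
  [0.6,-0.3,-0.25,-0.003,-0.002,0],
  [0.77,-0.395,-0.2,-0.003,-0.002,0],
  [0.77,-0.395,-0.16,-0.003,-0.002,0],
  [0.77,-0.395,-0.16,-0.003,-0.002,0],
], hand=1)

```text
time_s: 54.68
tcp_pos: [0.6279, -0.1349, 0.2142]
eef_rot: [180.0, 0.1, -9.4]
contact_force: [0.3, 0.5, 0.0]
gripper_width: 0.0003
```

Run:
```python
from h import *
s=status.get_state();print(s["time_s"],s["tcp_pos"],s["eef_rot"],s["gripper_width"],s["contact_force"])
go((.628,-.1355,.184),-9.6)
b=imaging.capture("scene")[0]
cv2.imwrite("pics/s22.png",b)
cv2.imwrite("pics/s22z.png",cv2.resize(b[230:350,220:380],None,fx=4.5,fy=4.5,interpolation=cv2.INTER_CUBIC))
t=imaging.capture("top")[0]; cv2.imwrite("pics/t22.png",t)
```

```text
54.675 [ 0.62787437 -0.13485687  0.21420283] [ 1.79953404e+02  1.47403073e-01 -9.43792665e+00] 0.000317630507229402 [0.26477533 0.5212012  0.00579155]
shift [0.002 0.003 0.151] turn [0.001 0.002 0.002]
```

View pics/s22z.png

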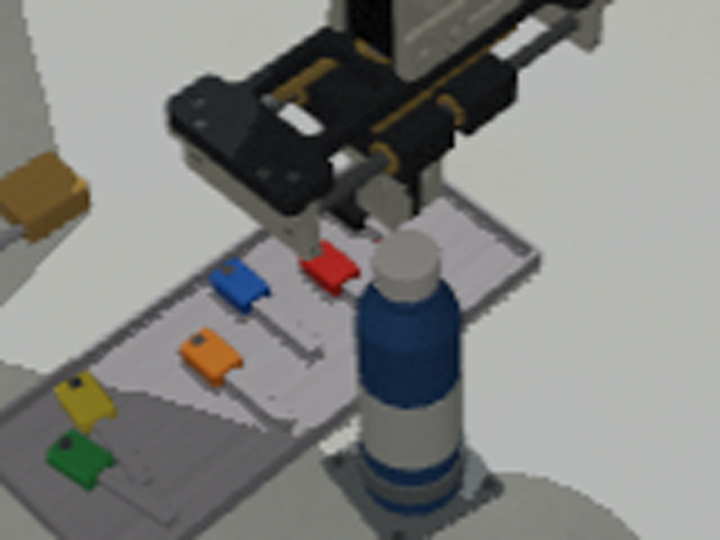

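Run:
```python
from h import *
c=imaging.camera_info("scene")
for P in((.6279,-.1349,.2142),(.628,-.1355,.18)): print((proj(c,P)-[220,230])*4.5+1.7)
```

```text
[[403.15525359 202.40767747]]
[[404.02138416 252.40664124]]
```

>>> apply_moves([
  [0,0,0.06,0,0,0],
  [0,0,0.12,0,0,0],
  [0,0,0.15,0,0,0],
  [0,0,0.15,0,0,0],
])

```text
time_s: 55.28
tcp_pos: [0.6277, -0.1357, 0.1852]
eef_rot: [179.9, 0.1, -9.5]
contact_force: [0.3, -0.0, 0.3]
gripper_width: 0.001
```

>>> apply_moves([
  [0,0,0.02,0,0,0],
  [0,0,0.035,0,0,0],
  [0,0,0.05,0,0,0],
  [0,0,0.058,0,0,0],
  [0,0,0.058,0,0,0],
  [0,0,0.058,0,0,0],
])

```text
time_s: 56.02
tcp_pos: [0.628, -0.1358, 0.1748]
eef_rot: [179.9, -0.0, -9.5]
contact_force: [-2.2, 0.4, 7.8]
gripper_width: -0.0
```

>>> apply_moves([
  [0,0,0.012,0,0,0],
  [0,0,0.02,0,0,0],
  [0,0,0.02,0,0,0],
  [0,0,0.02,0,0,0],
])

```text
time_s: 56.52
tcp_pos: [0.6281, -0.1359, 0.1742]
eef_rot: [179.9, -0.1, -9.4]
contact_force: [-8.2, 4.6, 20.6]
gripper_width: 0.0003
```

Hard stop at 20.6 N (z barely changed): the cap is fully down. Release.

>>> apply_moves([
  [0,0,-0.05,0,0,0],
  [0,0,-0.15,0,0,0],
  [0,0,-0.35,0,0,0],
  [0,0,-0.5,0,0,0],
  [0,0,-0.5,0,0,0],
])

```text
time_s: 57.15
tcp_pos: [0.6292, -0.1358, 0.2771]
eef_rot: [180.0, -0.4, -9.4]
contact_force: [0.8, -0.3, 0.4]
gripper_width: 0.0009
```

>>> apply_moves([
  [-0.2,0,0,0,0,0],
  [-0.45,0,0,0,0,0],
  [-0.7,0,0,0,0,0],
  [-0.85,0,0,0,0,0],
  [-0.85,0,0,0,0,0],
])

```text
time_s: 57.78
tcp_pos: [0.4595, -0.1078, 0.2758]
eef_rot: [-180.0, -0.5, -9.4]
contact_force: [0.4, 0.5, 0.4]
gripper_width: 0.0003
```

Run:
```python
from h import *
s=status.get_state();print(s["time_s"],s["tcp_pos"],s["eef_rot"],s["contact_force"])
t,d=imaging.capture("wrist"); cv2.imwrite("pics/w23.png",t)
b,D=imaging.capture("scene"); cv2.imwrite("pics/s23.png",b)
ci=imaging.camera_info("scene");T=ci["T"];v,u=np.mgrid[0:480,0:640]
P=np.stack([(u-ci["cx"])/ci["fx"]*D,-(v-ci["cy"])/ci["fy"]*D,-D],-1)@T[:3,:3].T+T[:3,3]
for n,c,lo,hi,rr in(("cap",(.629,-.1365),.172,.195,.013),("knob",(.4765,-.407),.13,.15,.012),("flange",(.4765,-.407),.1,.12,.02)):
    m=(D>0)&(np.hypot(P[...,0]-c[0],P[...,1]-c[1])<rr)&(P[...,2]>lo)&(P[...,2]<hi); print(n,m.sum(),np.median(P[m][:,2]))
```

```text
57.775 [ 0.45953647 -0.10784869  0.27578774] [-179.99462588   -0.45495319   -9.38430773] [0.36659246 0.51857804 0.40876646]
cap 97 0.17936847013474
knob 111 0.13891914257575066
flange 202 0.1131650269260876
```

View pics/w23.png

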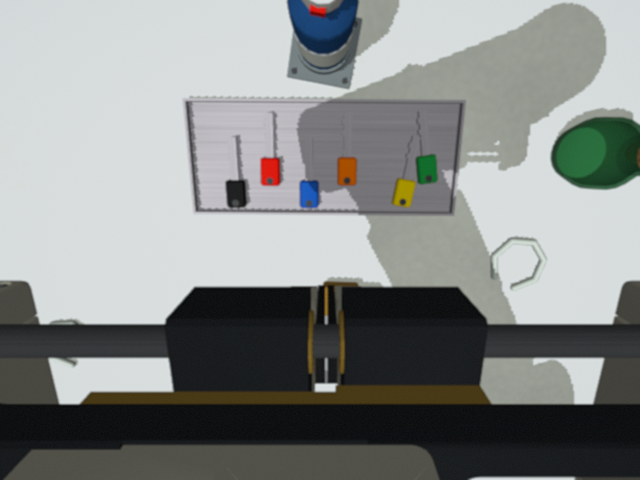

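View pics/s23.png

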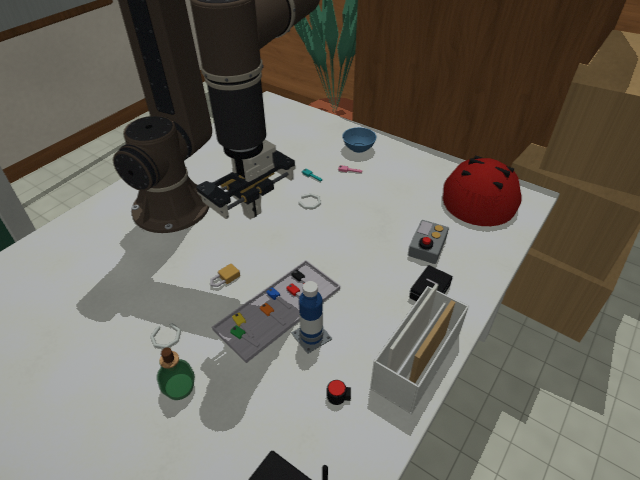

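Run:
```python
from h import *
w=imaging.camera_info("wrist")
p=cv2.imread("pics/w23.png"); cv2.imwrite("pics/w23z.png",cv2.resize(p[95:220,180:470],None,fx=2.7,fy=4,interpolation=cv2.INTER_CUBIC))
W=cast(w,[(190,100),(463,101),(453,213),(196,212)],.013)[:,:2]
for a,b in((1,0),(2,3)): d=W[b]-W[a]; print("tray yaw",np.degrees(np.arctan2(d[1],d[0]))-90)
for a,b in((3,0),(2,1)): d=W[b]-W[a]; print("tray yaw",np.degrees(np.arctan2(d[1],d[0])))
print([intray(x) for x in W])
```

```text
tray yaw -9.576530673794807
tray yaw -9.612349878391996
tray yaw -11.897424295455153
tray yaw -8.992283927289456
[(np.float64(0.0643), np.float64(0.1508)), (np.float64(0.0644), np.float64(-0.1459)), (np.float64(-0.0591), np.float64(-0.1472)), (np.float64(-0.059), np.float64(0.1558))]
```

View pics/w23z.png

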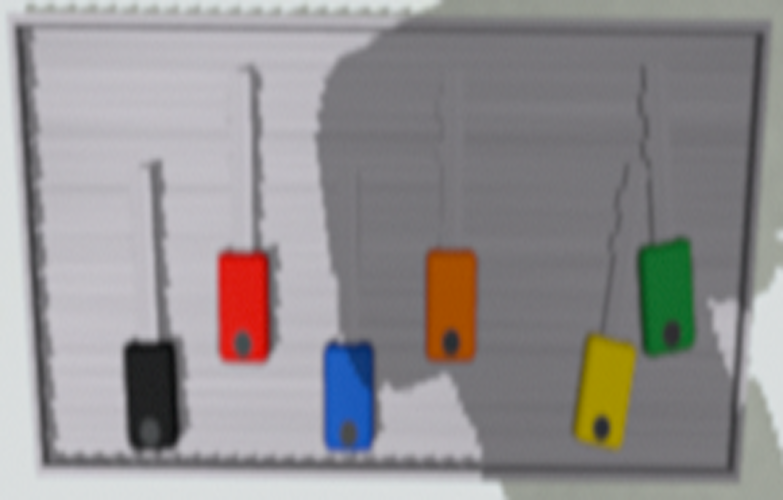

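Run:
```python
from plant import r
print(r.close_job())
```

```text
the job is handed in; nothing more can be done
None
```

The job is handed in at about 58 s of robot time. All six keys are in the tray with their blades towards the can, the vase is stoppered, and the nozzle cap was pressed down and released after that.

- **Stopper:** My first grasp closed on nothing because I lifted before the fingers had shut. The second one held, and the stopper is fully seated: its flange top reads 113 mm and its knob top 139 mm, against 114 and 140 mm nominal.
- **Nozzle cap:** I pressed it until it met a hard stop at 20.6 N. It has sprung back and reads 179 mm, against 180 mm nominal.
- **Keys:** The last pictures show all six lying flat in the tray, tips towards the can. The yellow key had been knocked against the green one, and I left them there. They are about 5–10° and 9–13° off straight, against the allowed 20°. Red, blue, orange and black are straight to within about 4°.
- **Bystanders:** Nothing looked moved by eye. I did not measure their shift. The robot stands clear of everything.
- **Disagreement:** The wrist camera's sideways positions differed from the top camera's by about 5 mm. I placed by the top and scene cameras and by distances from the tray edges.

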